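# Isolate the test bay and unlatch the battery pack

### The arm

A 6-joint arm with a two-finger parallel gripper is mounted at the origin on the work surface. World frame = base frame: x ahead of the robot, y to its left, z up, the work surface at z = 0. Lengths are in mm, angles in rad, forces in N, time in s.
With the tool pointing down it reaches from about 350 to 975 mm from the base axis. Payload 7.1 kg.
Tool frame: the origin (TCP) lies on the front face of the gripper's body, between the roots of the fingers; the fingertips stand 80 mm ahead of it and the grasp point (between the pads) lies 61 mm ahead of it; z points along the fingers, y is the line along which they close (so a half turn about z gives the same grasp; the last joint's range is limited). The gripper opens to 88 mm and grips with 3 to 60 N. Pads are 20 mm wide; open, the fingers measure 115 mm over their backs; the gripper's body (75 mm by 178 mm) begins 61 mm behind the grasp point.
Start: joints at [1.127, 0.423, 1.63, -0, 1.089, -0.019], TCP at [257.554, 569.448, 302.675] pointing down, gripper open.
Joint ranges: [-3, 3], [-0.9, 2.11], [0.09, 2.58], [-1.31, 4.45], [0.11, 2.69], [-2.54, 2.54]. Speed limits (rad/s): [2.39, 2.39, 3.01, 3.14, 3.14, 3.14].

### API

Orientations are given as a rotation vector (axis times angle).
In Python, from workcell import readout, vision, close_job gives the robot as it stands.
- The arm moves only by the tool servo_tool, never from a script. Its argument "plan" is a list that holds one entry, the list of rows, each a list of 7 numbers: the gripper command: -1 is fully open, 1 is shut, values between are in proportion, then the shift along the world's x, y, z in units of 40 mm (1.0 is 40 mm), then the turn, a rotation vector about the world's x, y, z in units of 5 degrees (1.0 is 5 degrees). A call has 1 to 5 rows; each row shifts and turns the commanded pose from where the row before left it; what a row does not reach is not made up. A row lasts 1/12 s, in which the tool goes at most 41.7 mm and 7.16 degrees, less where a joint would pass 70% of its speed; a pose out of reach is approached as far as the arm can. A call is refused whole if a number of a shift passes 1 or a number of a turn 1, either way. A call with a gripper value outside its range is refused whole. The fingers move at their own pace and stop on an object; the grip force is fixed at half the most. Time passes only in rows, so rows that do not move let the fingers close. It gives the time, the measured TCP pose, the force, the opening and the grip force at its end, in the units of the state.
- readout.get_obs(): the state, without advancing time (a new reading comes with each control period).
- vision.get_image(name): name is "scene" or "top" or "wrist"; returns the picture (480x640x3 uint8, red, green, blue); there is no depth.
- vision.camera_params(name): a dict with "fx", "fy", "cx", "cy" (pixels), "rvec" (rotation vector, rad) and "tvec" (3), from world to camera coordinates, as OpenCV has them; the wrist camera has in their place "hand_eye" (4x4, takes a point from camera to tool coordinates, whose origin is the TCP and whose axes are the flange's). Camera axes: x right, y down, z forward; pixel columns grow to the right and rows downward; lengths in mm; the calibration is good to about 2 mm. The wrist camera is an equidistant fisheye: a pixel r from the principal point sees the ray r / f radians off the axis. A picture is of the moment at which its call begins: read the wrist's pose just before it. camera_params takes no time and is no camera call.
- close_job(): hands the job in; it is judged then, once.
The state is a dict: "t": time; "qpos": joint angles; "qvel": joint speeds; "joint_torque": joint torques, N m; "ee_pos": TCP position; "orientation": TCP orientation; "ft_force": force on the tool from outside, world axes, zero at the start; "moment": the same for the moment, N m; "width": finger opening in mm; "grasp_force": force on a finger pad.
Only numpy, scipy, OpenCV 4.12 (cv2) and the standard library are available. Lean on these libraries where they do the work, as an engineer would, in place of code of your own. Each camera call takes 0.05 s, during which the arm holds its last target. There are 200 camera calls.

### The job

Use the hook rod to pull the isolator lever behind the screen all the way over towards the robot, not touching the lever with the gripper itself, and put the rod back on its rest. Then, with the bay switched off, squeeze the battery pack's snap tab inward, draw the pack out of the leaning dock, and set it down upright in the free bay of the tray. Leave the other packs, the bottle, the valve and the bin undisturbed.

Things in the scene. Friction and masses are not known exactly. Their poses are not given: they have to be found in the camera images.
- dock: Fixed grey dock on an aluminium base plate 130 x 110 x 12 mm. Origin on the table; x is level, away from the robot side; z up. Its pocket leans 30 degrees from vertical, mouth up and towards -x: 64 x 50 mm inside, walls 8 mm thick, 42 mm deep along the leaning axis; latch window in the +y wall. About 100 mm high.
- dock_seat (a point): Centre of the dock pocket's floor (20 mm along the dock's x and 50 mm above the dock's origin), where the pack's origin lies when seated. Its axes are those of dock (upright, not leaning).
- pack: Latched battery pack: black block 60 (x) x 46 (y) x 110 mm (z), about 0.45 kg. Origin at the centre of its underside. At the start fully home in the dock, x and y along the dock's sides, leaning 30 degrees (2 mm of play lets it lean up to 4 more), top towards the dock's -x; its top 68 mm stands out. Snap tab on its +y side. It comes out along the pocket's axis, tab held in; clear after 42 mm.
- tab (a joint): Travel of the snap tab in m: 0 out (latched), 0.008 fully pressed in towards the pack's middle (pack's -y). Sprung: about 3.5 N to start, 9 N fully in. Its hook sticks out 6.5 mm from the pack's +y face, 12 to 22 mm above the underside, and catches under the lip of the dock wall; it is free of the lip from about 0.007 on.
- tab_face (a point): Middle of the outer face of the tab's press pad (30 mm along x, 32 mm along z), 84 mm above the pack's underside. The face stands 10 mm out from the pack's +y side, 2 mm when pressed in: the pack measures 56 mm over the tab when free, 48 mm when pressed.
- switch_unit: Fixed isolator: base plate 170 x 130 x 8 mm, lever housing 60 x 70 mm with its top 34 mm above the table. Origin on the table under the lever's pivot; x points away from the robot side, z up. Screen: upright aluminium sheet 130 mm wide (y), 6 mm thick, 78 mm from the origin towards -x, top 110 mm above the table; no side walls.
- lever (a joint): Isolator lever angle in rad: about 0 = on, leaning 0.5 rad away from the screen (to the unit's +x); 1.0 = off, fully over, leaning 0.5 rad towards the screen and robot. Pivot 30 mm above the table; stays where it is left; about 1 N at its end moves it.
- lever_tip (a point): Middle of the lever's end edge, 72 mm from the pivot. The lever's paddle is 44 mm wide (y), 10 mm thick, over the last 34 mm; the steel stem below it 16 mm wide. On, this point is 35 mm on the +x side of the pivot, 93 mm above the table.
- rod: Hook rod, 0.18 kg: straight steel bar 220 mm long, 14 x 14 mm, rubber grip over the middle, with a 12 x 12 mm leg bent down at right angles at one end. Origin at the middle of the bar; x along the bar to the bent end, z up; the leg hangs towards -z at x = 104 mm.
- rod_tip (a point): Bottom end of the rod's leg: 104 mm along x and 100 mm below the bar's middle line.
- rest: Fixed rest for the rod: foot 180 x 60 mm and two upright posts 150 mm apart (at x = -75 and +75 mm), each with a fork 22 mm wide and 20 mm deep, open at the top, fork floors 115 mm and fork ends 135 mm above the table. Origin on the table, x along the rod lying on it, its bent end to +x.
- rest_seat (a point): Where the middle of the rod's bar lies when on the rest, 122 mm above the table.
- tray: Fixed blue plastic tray 242 x 82 x 35 mm, walls 5 mm, floor 5 mm thick, with two cross walls: three bays in a row along its x, 79 mm apart, each about 74 x 72 mm inside. Origin under its centre. The packs stand in it with their x along the tray's x.
- pad: Black rubber pad 66 x 62 x 3 mm lying in the free bay, the one with no pack. Origin at the centre of its underside, on the tray's floor (5 mm above the table); its top is 8 mm above the table.
- pack_b: Same 60 x 46 x 110 mm shape as pack with its grey tab fixed, about 0.45 kg; stands upright in one of the tray's bays. Origin at the centre of its underside. Leave it where it is.
- pack_c: Same 60 x 46 x 110 mm shape as pack with its grey tab fixed, about 0.45 kg; stands upright in one of the tray's bays. Origin at the centre of its underside. Leave it where it is.
- bottle: Bystander: closed white bottle, 54 mm across, 130 mm tall, upright. Origin at its underside.
- valve: Bystander: red round valve head, 64 mm across, 110 mm tall, upright. Origin at its underside.
- bin: Bystander: open blue bin 120 x 85 x 50 mm with fasteners, 0.9 kg. Origin at its underside.
Not all that is in view belongs to the job. What is shaped like the pack but pink is not meant.

How it is judged:
By the outcome, as a careful person would: the job done as asked, in the order asked, and still so for the second after the job is handed in, with the robot touching nothing.
It also fails if it takes over 61 s, if anything falls off the work surface, if the arm or the gripper's body presses on something with over 40 N, if the wrist force passes 120 N, or if a joint passes its speed limit or range.

## Working session

There is one attempt and no reset: what is moved stays moved. The work goes in short steps, Python scripts to look and compute and a tool call to move; the robot and the scene stay as the last step left them, time stands still between calls to the robot, and variables do not carry over. Pictures are saved under pics/ and viewed, at most 10 in all, crops included, and the job is handed in when it is done.

Besides the shell and the picture viewer there is one more tool, called after "Emit:" as name(argument=value, ...), one argument or row to a line, values as JSON. servo_tool: Moves the arm, as the interface text tells. Its arguments: {"type":"object","properties":{"plan":{"type":"array"}},"required":["plan"]}

```bash
ls; mkdir -p pics; python3 - <<'E'
from workcell import readout, vision
import cv2,numpy as np
print(readout.get_obs())
for n in ["scene","top","wrist"]:
    im=vision.get_image(n); cv2.imwrite(f"pics/{n}0.png",im[:,:,::-1]); print(n,vision.camera_params(n))
E
```

```text
pics
{'t': 0.0, 'qpos': array([ 1.12699153e+00,  4.23867966e-01,  1.63063576e+00,  5.00894974e-06,
        1.08858825e+00, -1.90004993e-02]), 'qvel': array([-0.00126932, -0.0006704 , -0.00099824,  0.00081944, -0.00167867,
       -0.00115096]), 'joint_torque': array([-2.61454588e-03, -5.44619179e+01, -2.73656327e+01,  6.42490550e-02,
        2.29261431e-02, -1.26128107e-04]), 'ee_pos': array([257.39072826, 569.09402659, 301.90597229]), 'orientation': array([-6.62204972e-01, -3.07065078e+00,  2.29049765e-03]), 'ft_force': array([-0.72761624, -0.06542379,  0.14361285]), 'moment': array([ 0.00058766, -0.00253852, -0.04640685]), 'grasp_force': 0.0, 'width': 87.59851749018664}
scene {'fx': 596.4602828182547, 'fy': 596.4602828182547, 'cx': 315.55891035096266, 'cy': 239.67915204292882, 'rvec': array([ 1.58967807,  1.95247392, -0.7945971 ]), 'tvec': array([  48.02559393, -300.82408136, 1877.6446456 ])}
top {'fx': 494.09555976211215, 'fy': 494.09555976211215, 'cx': 316.2370757070789, 'cy': 236.3528346043263, 'rvec': array([ 2.14719197, -2.12751735,  0.18968575]), 'tvec': array([  28.21746086,  538.43615105, 1073.67881642])}
wrist {'fx': 371.64829954431775, 'fy': 371.64829954431775, 'cx': 314.88829388452626, 'cy': 237.36338410735002, 'hand_eye': array([[-2.14072530e-04, -9.68266743e-01, -2.49918926e-01,
         6.78836571e+01],
       [ 9.99999808e-01, -3.52550200e-04,  5.09325751e-04,
         1.83703676e-01],
       [-5.81272153e-04, -2.49918769e-01,  9.68266632e-01,
        -8.14503835e+01],
       [ 0.00000000e+00,  0.00000000e+00,  0.00000000e+00,
         1.00000000e+00]])}
```

View pics/top0.png

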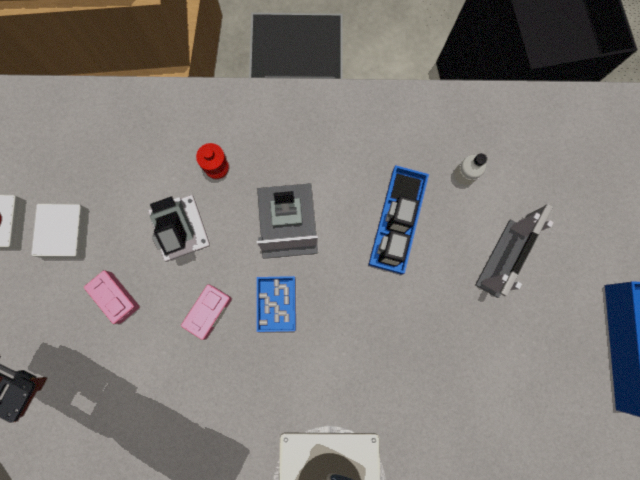

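View pics/scene0.png

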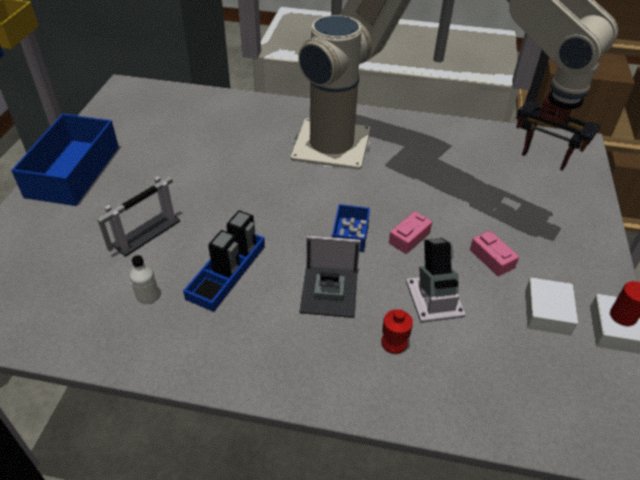

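Top view: dock at (175,225), isolator (287,215), tray (400,220) with its free bay at the top end (407,187), rest (515,250), bottle (473,168), valve (212,160), bin (277,304). I'll zoom in next.

```bash
python3 - <<'E'
import cv2,numpy as np
t=cv2.imread("pics/top0.png")
z=lambda a,f:cv2.resize(a,None,fx=f,fy=f,interpolation=cv2.INTER_CUBIC)
c=np.zeros((600,800,3),np.uint8)
a=z(t[190:270,140:220],3.75);c[:300,:300]=a
a=z(t[175:265,250:325],3.33);h,w=a.shape[:2];c[:min(h,300),300:300+w]=a[:300]
a=z(t[160:280,360:440],2.5);c[300:,:200]=a
a=z(t[195:307,465:565],2.67);h,w=a.shape[:2];c[300:300+h,200:200+w]=a[:300]
s=cv2.imread("pics/scene0.png");a=z(s[170:260,90:190],3);c[300:570,480:780]=a
a=z(s[230:310,400:470],3.5);c[:280,555:800]=a
cv2.imwrite("pics/z.png",c)
E
```

```text
(no output)
```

View pics/z.png

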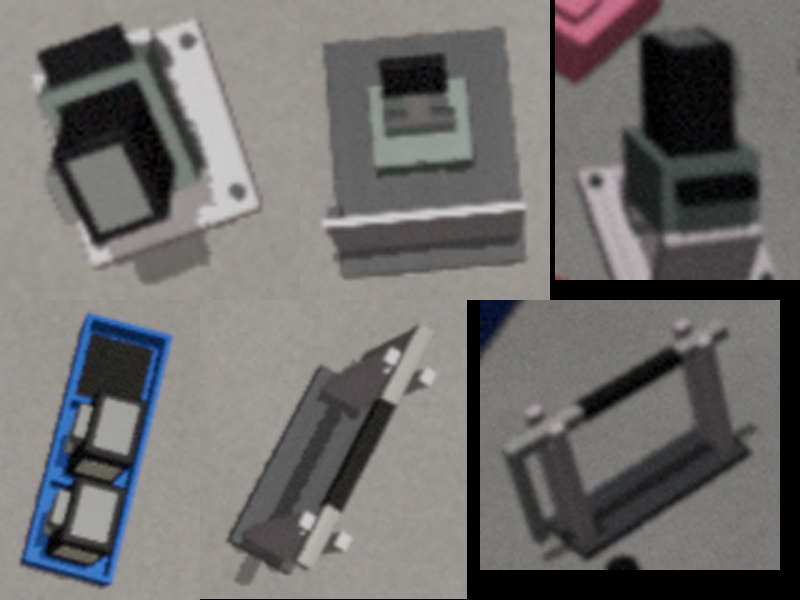

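Crops: the rod's leg is at its far end (top-right, crop 425,330). Tabs of the tray packs face left (+y), like the pack's. The free bay has the black pad at the far end. Next I'll cast these points to the world.

```bash
cat > h.py <<'E'
import cv2,numpy as np
from scipy.spatial.transform import Rotation as R
from workcell import readout, vision
def ray(n,uv,obs=None):
    p=vision.camera_params(n); uv=np.atleast_2d(np.array(uv,float))
    d=(uv-[p["cx"],p["cy"]])/[p["fx"],p["fy"]]
    if n=="wrist":
        r=np.linalg.norm(d,axis=1,keepdims=True); v=np.hstack([d/np.maximum(r,1e-9)*np.sin(r),np.cos(r)])
        o=obs or readout.get_obs(); T=np.eye(4);T[:3,:3]=R.from_rotvec(o["orientation"]).as_matrix();T[:3,3]=o["ee_pos"]
        T=T@p["hand_eye"]; return T[:3,3],v@T[:3,:3].T
    M=R.from_rotvec(p["rvec"]).as_matrix(); v=np.hstack([d,np.ones((len(d),1))])
    return -M.T@p["tvec"],v@M
def onz(n,uv,z,obs=None):
    c,v=ray(n,uv,obs); return c+v*((z-c[2])/v[:,2])[:,None]
def proj(n,P,obs=None):
    p=vision.camera_params(n); P=np.atleast_2d(np.array(P,float))
    if n=="wrist":
        o=obs or readout.get_obs(); T=np.eye(4);T[:3,:3]=R.from_rotvec(o["orientation"]).as_matrix();T[:3,3]=o["ee_pos"]
        T=T@p["hand_eye"]; q=(P-T[:3,3])@T[:3,:3]; s=np.linalg.norm(q[:,:2],axis=1); th=np.arctan2(s,q[:,2])
        return q[:,:2]/s[:,None]*th[:,None]*p["fx"]+[p["cx"],p["cy"]]
    q=P@R.from_rotvec(p["rvec"]).as_matrix().T+p["tvec"]; return q[:,:2]/q[:,2:]*p["fx"]+[p["cx"],p["cy"]]
def tool(yaw,lean=0):  # tool x,y,z ; yaw = direction (rad) of object's x, fingers close along its y
    return R.from_euler("z",yaw)*R.from_euler("y",-lean)*R.from_euler("x",np.pi)
def go(pos,rot,show=True):
    o=readout.get_obs(); d=np.array(pos)-o["ee_pos"]
    w=(rot*R.from_rotvec(o["orientation"]).inv()).as_rotvec()
    print("shift units",np.round(d/40,2),"turn units",np.round(np.degrees(w)/5,2))
E
python3 - <<'E'
from h import *
np.set_printoptions(precision=1,suppress=True)
def c(pts,off,s,o): return (np.array(pts,float)-off)/s+o
yaw=lambda a,b:np.degrees(np.arctan2(*(b-a)[[1,0]]))
r=onz("top",c([(310,562),(428,328)],(200,300),2.67,(465,195)),129);print("rod",r,yaw(*r),r.mean(0))
f=onz("top",c([(392,356),(428,378),(306,520),(344,541)],(200,300),2.67,(465,195)),135);print("fork",f.mean(0),yaw((f[2]+f[3])/2,(f[0]+f[1])/2))
g=onz("top",c([(370,85),(465,78),(472,162),(377,170)],(300,0),3.33,(250,175)),34);print("housing",g,g.mean(0),yaw(g[3],g[0]))
b=onz("top",c([(323,43),(503,28),(525,262),(343,277)],(300,0),3.33,(250,175)),8);print("base",b.mean(0),yaw(b[3],b[0]))
s=onz("top",c([(325,225),(525,208)],(300,0),3.33,(250,175)),110);print("screen",s.mean(0),yaw(*s)+90)
t=onz("top",c([(412.5,57)],(300,0),3.33,(250,175)),93);print("tip?",t)
k=onz("top",c([(195,20),(260,208),(95,265)],0,3.75,(140,190)),12);print("plate",k,(k[0]+k[2])/2,yaw(k[1],k[0]))
k=onz("top",c([(60,165),(132,133),(170,207),(100,240)],0,3.75,(140,190)),145);print("packtop",k,k.mean(0))
t=onz("top",c([(88,316),(172,338),(108,585),(22,562)],(0,300),2.5,(360,160)),35);print("tray",t,t.mean(0),yaw(t[3],t[0]),yaw(t[2],t[1]))
E
```

```text
rod [[ 409.2 -358.5  129. ]
 [ 595.4 -463.2  129. ]] -29.339368798677505 [ 502.3 -410.9  129. ]
fork [ 497.7 -406.4  135. ] -30.004962295421972
housing [[623.1 138.4  34. ]
 [628.8  72.5  34. ]
 [569.3  66.8  34. ]
 [563.1 132.2  34. ]] [596.1 102.5  34. ] 5.935508183135398
base [582.  101.8   8. ] 6.356989525090938
screen [518.6  94.6 110. ] 5.496831769915445
tip? [[628.  105.7  93. ]]
plate [[639.1 327.   12. ]
 [519.9 280.9  12. ]
 [483.4 380.6  12. ]] [561.3 353.8  12. ] 21.170391780826915
packtop [[522.8 363.4 145. ]
 [541.1 325.  145. ]
 [500.1 302.  145. ]
 [481.6 339.  145. ]] [511.4 332.3 145. ]
tray [[ 708.2 -150.7   35. ]
 [ 687.7 -229.1   35. ]
 [ 455.6 -164.2   35. ]
 [ 475.7  -86.6   35. ]] [ 581.8 -157.7   35. ] -15.432294057669585 -15.619699054131896
```

Emit:
servo_tool(
  plan=[
    [[-1,0.24,-0.97,0,0,0,-0.04],[-1,0.24,-0.97,0,0,0,-0.04],[-1,0.24,-0.97,0,0,0,-0.04],[-1,0.24,-0.97,0,0,0,-0.04],[-1,0.24,-0.97,0,0,0,-0.04]],
  ],
)

```text
t: 0.57
ee_pos: [305.4, 373.6, 302.4]
orientation: [-0.688, -3.065, 0.001]
ft_force: [1.0, 0.4, -0.1]
width: 88.0
grasp_force: 0.0
```

Emit:
servo_tool(
  plan=[
    [[-1,0.24,-0.97,0,0,0,-0.04],[-1,0.24,-0.97,0,0,0,-0.04],[-1,0.24,-0.97,0,0,0,-0.04],[-1,0.24,-0.97,0,0,0,-0.04],[-1,0.24,-0.97,0,0,0,-0.04]],
  ],
)

```text
t: 0.98
ee_pos: [353.4, 179.6, 302.7]
orientation: [0.715, 3.059, 0.0]
ft_force: [1.6, -0.4, 0.2]
width: 87.8
grasp_force: 0.0
```

Emit:
servo_tool(
  plan=[
    [[-1,0.24,-0.97,0,0,0,-0.04],[-1,0.24,-0.97,0,0,0,-0.04],[-1,0.24,-0.97,0,0,0,-0.04],[-1,0.24,-0.97,0,0,0,-0.04],[-1,0.24,-0.97,0,0,0,-0.04]],
  ],
)

```text
t: 1.4
ee_pos: [401.4, -14.6, 302.8]
orientation: [0.743, 3.052, 0.0]
ft_force: [0.3, 0.6, -0.4]
width: 87.8
grasp_force: 0.0
```

Emit:
servo_tool(
  plan=[
    [[-1,0.24,-0.97,0,0,0,-0.04],[-1,0.24,-0.97,0,0,0,-0.04],[-1,0.24,-0.97,0,0,0,-0.04],[-1,0.24,-0.97,0,0,0,-0.04],[-1,0.24,-0.97,0,0,0,-0.04]],
  ],
)

```text
t: 1.82
ee_pos: [449.4, -208.7, 302.6]
orientation: [-0.77, -3.046, -0.0]
ft_force: [0.8, 0.4, -0.1]
width: 87.8
grasp_force: 0.0
```

Emit:
servo_tool(
  plan=[
    [[-1,0.24,-0.97,0,0,0,-0.04],[-1,0.24,-0.97,0,0,0,-0.04],[-1,0.24,-0.97,0,0,0,-0.04],[-1,0.24,-0.97,0,0,0,-0.04],[-1,0.24,-0.97,0,0,0,-0.04]],
  ],
)

```text
t: 2.23
ee_pos: [497.5, -402.6, 302.3]
orientation: [-0.796, -3.038, -0.0]
ft_force: [0.6, 0.9, -0.3]
width: 88.2
grasp_force: 0.0
```

Emit:
servo_tool(
  plan=[
    [[-1,0,0,0,0,0,0]],
  ],
)

```text
t: 2.32
ee_pos: [498.5, -406.7, 302.3]
orientation: [0.8, 3.035, -0.004]
ft_force: [0.1, 0.1, -0.8]
width: 87.7
grasp_force: 0.0
```

```bash
python3 - <<'E'
from h import *
o=readout.get_obs();print(o["t"],o["ee_pos"],o["orientation"],o["qpos"])
im=vision.get_image("wrist")[:,:,::-1].copy(); cv2.imwrite("pics/w1r.png",im)
np.savez("w1.npz",**o)
e=R.from_euler("z",-29.7,degrees=True)
P=np.array([502,-409,0])+e.apply([[-110,0,129],[110,0,129],[-75,11,135],[75,11,135],[75,-11,135],[-75,-11,135]])
for u in proj("wrist",P,o): cv2.circle(im,tuple(int(x) for x in u),2,(0,0,255),-1)
cv2.imwrite("pics/w1.png",im)
E
```

```text
2.3167 [ 498.54474884 -406.66068742  302.3430084 ] [ 0.80006508  3.03530368 -0.00403298] [-7.02308998e-01  4.49139765e-01  1.58905520e+00 -1.34171421e-03
  1.09993328e+00 -1.75704968e+00]
```

View pics/w1.png

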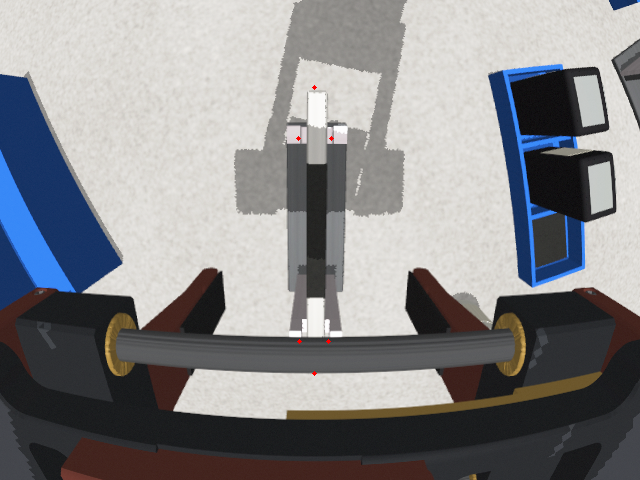

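Wrist view: the rod lies where predicted, within about 2 px (end at 317,92; forks around it at row 133). I'll grasp it.

Emit:
servo_tool(
  plan=[
    [[-1,0.05,-0.03,-0.8,0,0,0],[-1,0.05,-0.02,-0.8,0,0,0],[-1,0,0,-0.8,0,0,0],[-1,0,0,-0.58,0,0,0],[-1,0,0,0,0,0,0]],
  ],
)

```text
t: 2.78
ee_pos: [499.0, -399.5, 178.2]
orientation: [-0.792, -3.031, -0.007]
ft_force: [-0.4, 1.0, -0.7]
width: 87.9
grasp_force: 0.0
```

Emit:
servo_tool(
  plan=[
    [[1,0,0,0,0,0,0],[1,0,0,0,0,0,0],[1,0,0,0,0,0,0],[1,0,0,0,0,0,0],[1,0,0,0,0,0,0]],
  ],
)

```text
t: 3.2
ee_pos: [502.1, -402.9, 185.1]
orientation: [0.795, 3.037, -0.002]
ft_force: [-0.2, 0.1, -0.6]
width: 57.8
grasp_force: 0.0
```

Emit:
servo_tool(
  plan=[
    [[1,0,0,0,0,0,0],[1,0,0,0,0,0,0],[1,0,0,0,0,0,0],[1,0,0,0,0,0,0],[1,0,0,0,0,0,0]],
  ],
)

```text
t: 3.62
ee_pos: [501.5, -402.5, 183.5]
orientation: [-0.796, -3.039, -0.0]
ft_force: [-0.1, 0.1, -0.3]
width: 24.5
grasp_force: 0.0
```

Emit:
servo_tool(
  plan=[
    [[0,0.04,-0.15,0,0,0,0],[0,0,0,0,0,0,0],[1,0,0,0,0,0,0],[1,0,0,0,0,0,0],[1,0,0,0,0,0,0]],
  ],
)

```text
t: 4.03
ee_pos: [503.1, -408.5, 183.3]
orientation: [-0.796, -3.039, -0.0]
ft_force: [0.7, 0.3, 0.4]
width: 21.1
grasp_force: 0.0
```

Emit:
servo_tool(
  plan=[
    [[1,0,0,0,0,0,0],[1,0,0,0,0,0,0],[1,0,0,0,0,0,0],[1,0,0,0,0,0,0],[1,0,0,0,0,0,0]],
  ],
)

```text
t: 4.45
ee_pos: [503.1, -408.5, 183.4]
orientation: [-0.796, -3.039, -0.0]
ft_force: [0.2, -1.2, -0.9]
width: 13.8
grasp_force: 30.0
```

Emit:
servo_tool(
  plan=[
    [[1,0,0,0,0,0,0],[1,0,0,0,0,0,0]],
  ],
)

```text
t: 4.62
ee_pos: [503.1, -408.5, 183.4]
orientation: [-0.796, -3.039, -0.0]
ft_force: [1.0, -0.7, -0.6]
width: 14.0
grasp_force: 30.0
```

```bash
python3 - <<'E'
from h import *
o=readout.get_obs();print(o)
im=vision.get_image("wrist")[:,:,::-1].copy(); cv2.imwrite("pics/w2r.png",im)
np.savez("w2.npz",**o)
e=R.from_euler("z",-29.6,degrees=True)
for c,col in(([502.5,-408.5,0],(0,0,255)),):
  P=np.array(c)+e.apply([[-110,-7,129],[-110,7,129],[-75,11,135],[-75,-11,135]])
  for u in proj("wrist",P,o): cv2.circle(im,tuple(int(x) for x in u),2,col,-1)
cv2.imwrite("pics/w2.png",im)
E
```

```text
{'t': 4.6167, 'qpos': array([-7.00379857e-01,  6.00628840e-01,  1.64620848e+00, -3.91137936e-05,
        8.94879121e-01, -1.75908341e+00]), 'qvel': array([-0.00149131,  0.00145051, -0.00037502, -0.00136305,  0.00075818,
        0.00070333]), 'joint_torque': array([ 1.80371432e-01, -6.05368638e+01, -2.31682295e+01,  6.80742902e-02,
        3.48074490e-02,  3.04922357e-02]), 'ee_pos': array([ 503.10177988, -408.52899441,  183.44148581]), 'orientation': array([-7.95564088e-01, -3.03906195e+00, -4.03065440e-05]), 'ft_force': array([ 0.95791134, -0.66973456, -0.62568635]), 'moment': array([-0.03876526,  0.09938034,  0.04529867]), 'grasp_force': 29.98769760131836, 'width': 14.032579619622659}
```

View pics/w2.png

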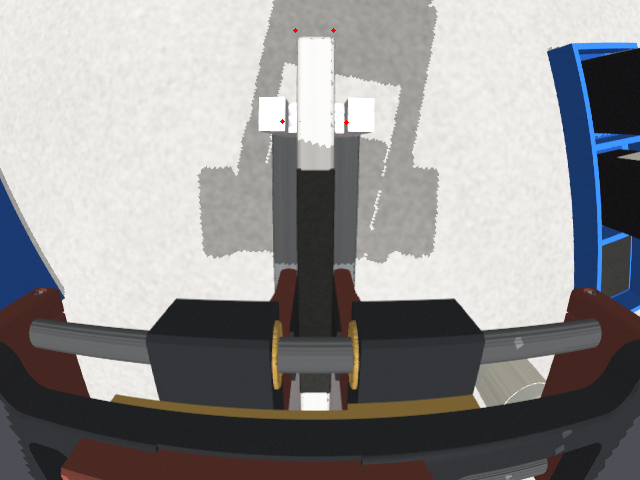

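Rod gripped, and it sits centred in the fork. The bar end at row 38 shows the rod about 3 mm further out than my estimate. Next I lift it, swing over the isolator and look.

Emit:
servo_tool(
  plan=[
    [[1,0,0,0.5,0,0,0],[1,0,0,0.7,0,0,0],[1,0,0,0.8,0,0,0],[1,0,0,0.8,0,0,0],[1,0,0,0.64,0,0,0]],
  ],
)

```text
t: 5.08
ee_pos: [503.3, -408.6, 323.3]
orientation: [0.795, 3.038, -0.001]
ft_force: [0.2, 0.7, -2.0]
width: 14.0
grasp_force: 30.0
```

Emit:
servo_tool(
  plan=[
    [[1,0.08,0.5,0,0,0,0.47],[1,0.08,0.8,0,0,0,0.47],[1,0.08,0.9,0,0,0,0.47],[1,0.08,0.9,0,0,0,0.47],[1,0.08,0.9,0,0,0,0.47]],
  ],
)

```text
t: 5.5
ee_pos: [518.7, -247.0, 320.9]
orientation: [-0.478, -3.105, -0.001]
ft_force: [0.9, -0.2, -1.2]
width: 13.9
grasp_force: 30.0
```

Emit:
servo_tool(
  plan=[
    [[1,0.08,0.9,0,0,0,0.47],[1,0.08,0.9,0,0,0,0.47],[1,0.08,0.9,0,0,0,0.47],[1,0.08,0.9,0,0,0,0.47],[1,0.08,0.9,0,0,0,0.47]],
  ],
)

```text
t: 5.92
ee_pos: [534.8, -66.8, 321.0]
orientation: [-0.157, -3.137, -0.0]
ft_force: [0.9, -0.3, -2.0]
width: 13.7
grasp_force: 30.0
```

Emit:
servo_tool(
  plan=[
    [[1,0.08,0.9,0,0,0,0.48],[1,0.08,0.9,0,0,0,0.48],[1,0.08,0.9,0,0,0,0.48],[1,0.08,0.9,0,0,0,0.48],[1,0.08,0.55,0,0,0,0.48]],
  ],
)

```text
t: 6.33
ee_pos: [550.7, 100.5, 321.0]
orientation: [0.174, -3.136, -0.001]
ft_force: [-0.2, -0.1, -1.6]
width: 13.6
grasp_force: 30.0
```

Emit:
servo_tool(
  plan=[
    [[1,0,0,0,0,0,0],[1,0,0,0,0,0,0],[1,0,0,0,0,0,0],[1,0,0,0,0,0,0]],
  ],
)

```text
t: 6.67
ee_pos: [550.9, 96.5, 320.9]
orientation: [0.166, -3.137, 0.0]
ft_force: [0.6, 0.4, -1.6]
width: 13.3
grasp_force: 30.0
```

```bash
python3 - <<'E'
from h import *
o=readout.get_obs();print(o["t"],o["ee_pos"],o["orientation"],o["width"])
im=vision.get_image("top")[:,:,::-1].copy(); cv2.imwrite("pics/t2r.png",im)
sc=vision.get_image("scene")[:,:,::-1].copy(); cv2.imwrite("pics/s2r.png",sc)
rt=R.from_rotvec(o["orientation"])
leg=o["ee_pos"]+rt.apply([[-107.5,0,61+100],[-107.5,0,61]])
tip=np.array([596,102,0])+R.from_euler("z",5.8,degrees=True).apply([[35,0,93],[35,22,93],[35,-22,93]])
print(leg)
for n,i in(("top",im),("scene",sc)):
  for u in proj(n,leg,o): cv2.circle(i,tuple(int(x) for x in u),1,(0,0,255),-1)
  for u in proj(n,tip,o): cv2.circle(i,tuple(int(x) for x in u),1,(0,255,0),-1)
z=lambda a,f:cv2.resize(a,None,fx=f,fy=f,interpolation=cv2.INTER_CUBIC)
cv2.imwrite("pics/c2.png",np.hstack([z(im[140:290,230:330],4),z(sc[200:350,280:380],4)]))
E
```

```text
6.6667 [550.91068303  96.4692659  320.9050699 ] [ 1.66475409e-01 -3.13658061e+00  4.18740828e-04] 13.338520792930138
[[657.71296375 107.80045811 159.83947172]
 [657.77119103 107.83024901 259.83945033]]
```

View pics/c2.png

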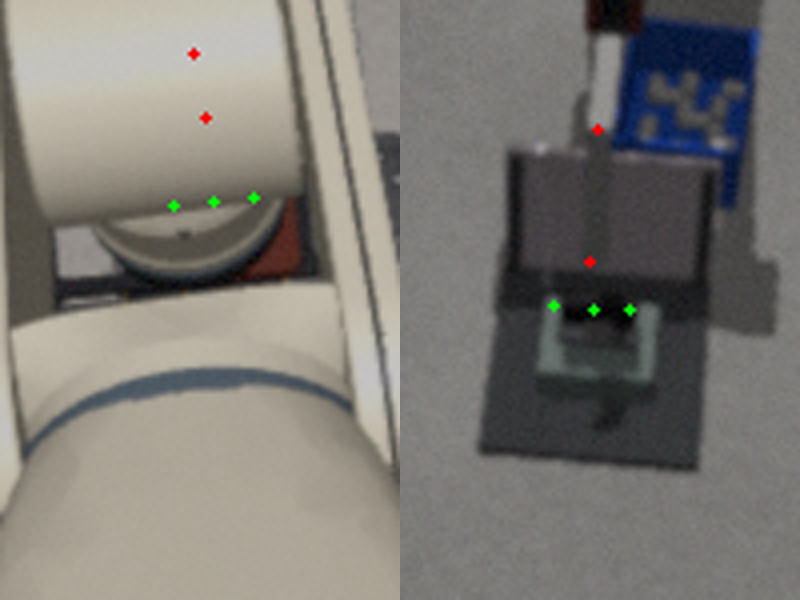

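Scene view: the lever paddle (crop 560–635, row 300) is centred within about 3 mm of my estimate, and the rod leg lines up with it beyond the screen. Next I descend behind the lever and pull.

Emit:
servo_tool(
  plan=[
    [[1,0,0,-0.5,0,0,0],[1,0,0,-0.6,0,0,0],[1,0,0,-0.6,0,0,0],[1,0,0,-0.45,0,0,0],[1,0,0,-0.2,0,0,0]],
  ],
)

```text
t: 7.18
ee_pos: [550.0, 96.3, 224.7]
orientation: [0.166, -3.134, 0.001]
ft_force: [-1.2, 1.5, -1.6]
width: 14.1
grasp_force: 30.0
```

Emit:
servo_tool(
  plan=[
    [[1,-0.15,-0.015,0,0,0,0],[1,-0.15,-0.015,0,0,0,0],[1,-0.15,-0.015,0,0,0,0],[1,-0.15,-0.015,0,0,0,0],[1,-0.15,-0.015,0,0,0,0]],
  ],
)

```text
t: 7.6
ee_pos: [521.5, 94.5, 228.6]
orientation: [-0.169, 3.133, 0.001]
ft_force: [0.6, 0.0, -1.7]
width: 14.1
grasp_force: 30.0
```

Emit:
servo_tool(
  plan=[
    [[1,-0.15,-0.015,0,0,0,0],[1,-0.15,-0.015,0,0,0,0],[1,-0.15,-0.015,0,0,0,0],[1,-0.15,-0.015,0,0,0,0],[1,-0.15,-0.015,0,0,0,0]],
  ],
)

```text
t: 8.02
ee_pos: [490.7, 91.4, 227.2]
orientation: [-0.169, 3.137, 0.0]
ft_force: [2.1, -1.1, -2.4]
width: 13.9
grasp_force: 30.0
```

Emit:
servo_tool(
  plan=[
    [[1,-0.1,-0.01,0,0,0,0],[1,-0.06,-0.006,0,0,0,0],[1,0,0,0,0,0,0]],
  ],
)

```text
t: 8.27
ee_pos: [484.7, 90.8, 227.3]
orientation: [-0.169, 3.136, 0.0]
ft_force: [1.1, -0.8, 0.7]
width: 13.9
grasp_force: 30.0
```

Emit:
servo_tool(
  plan=[
    [[1,-0.06,-0.006,0,0,0,0],[1,-0.06,-0.006,0,0,0,0],[1,0,0,0,0,0,0]],
  ],
)

```text
t: 8.52
ee_pos: [479.9, 90.3, 227.1]
orientation: [-0.169, 3.137, 0.0]
ft_force: [3.7, 0.9, -1.4]
width: 13.7
grasp_force: 30.0
```

Emit:
servo_tool(
  plan=[
    [[1,-0.05,-0.005,0,0,0,0],[1,0,0,0,0,0,0]],
  ],
)

```text
t: 8.68
ee_pos: [477.9, 90.1, 227.1]
orientation: [-0.169, 3.137, -0.0]
ft_force: [4.1, 0.1, -0.9]
width: 13.7
grasp_force: 30.0
```

```bash
python3 - <<'E'
from h import *
o=readout.get_obs();print(o["t"],o["ee_pos"],o["ft_force"],o["moment"])
sc=vision.get_image("scene")[:,:,::-1].copy(); cv2.imwrite("pics/s3.png",sc)
cv2.imwrite("pics/c3.png",cv2.resize(sc[215:325,285:385],None,fx=5,fy=5,interpolation=cv2.INTER_CUBIC))
u=np.array([596,101,0])+R.from_euler("z",5.8,degrees=True).apply([[-35,0,93],[35,0,93]])
print(proj("scene",u)-[285,215])
E
```

```text
8.6833 [477.86986234  90.11792289 227.07340065] [ 4.0938469   0.061282   -0.87018604] [ 0.1027291  -0.98226994 -0.02112533]
[[45.26850303 39.8348078 ]
 [42.84258515 61.96093094]]
```

View pics/c3.png

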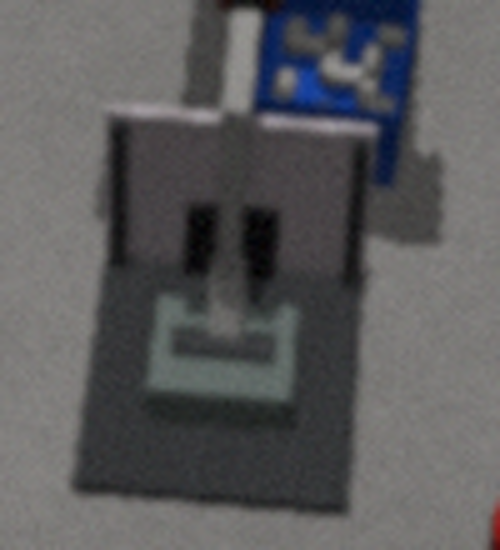

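The paddle (crop row 205) has swung to the screen side, about 1 px from the expected off position. I'll pull a bit more to make sure it's at the stop.

Emit:
servo_tool(
  plan=[
    [[1,-0.06,-0.006,0,0,0,0],[1,0,0,0,0,0,0]],
  ],
)

```text
t: 8.9
ee_pos: [475.3, 89.9, 227.0]
orientation: [0.169, -3.137, 0.0]
ft_force: [3.9, -0.7, -2.2]
width: 13.8
grasp_force: 30.0
```

Emit:
servo_tool(
  plan=[
    [[1,-0.06,-0.006,0,0,0,0],[1,0,0,0,0,0,0],[1,0,0,0,0,0,0]],
  ],
)

```text
t: 9.15
ee_pos: [473.0, 89.6, 227.1]
orientation: [0.169, -3.137, 0.0]
ft_force: [4.2, 0.3, -1.1]
width: 13.8
grasp_force: 30.0
```

```bash
python3 - <<'E'
from h import *
o=readout.get_obs();print(o["t"],o["ee_pos"],o["ft_force"],o["moment"])
a=cv2.imread("pics/s3.png");sc=vision.get_image("scene")[:,:,::-1].copy(); cv2.imwrite("pics/s4.png",sc)
for i in (a,sc): 
  g=i[250:275,320:325].mean(2).mean(1); h=i[250:275,334:339].mean(2).mean(1); print(np.round(g),np.round(h))
E
```

```text
9.15 [472.98612658  89.62083675 227.06352741] [ 4.15189165  0.31863926 -1.08791505] [ 0.14213598 -0.8665259   0.01922893]
[67. 68. 69. 65. 67. 57. 49. 42. 41. 38. 38. 37. 35. 33. 33. 33. 31. 27.
 27. 34. 44. 52. 52. 57. 63.] [65. 64. 66. 66. 66. 61. 42. 27. 17. 11. 10. 13. 11.  7. 11. 13. 14. 16.
 18. 14. 23. 33. 37. 40. 42.]
[67. 70. 70. 69. 67. 58. 47. 42. 40. 39. 37. 35. 35. 33. 33. 33. 33. 26.
 25. 34. 46. 51. 51. 55. 62.] [65. 64. 66. 66. 63. 59. 45. 28. 15. 13. 11.  9. 13. 10.  7. 10. 16. 17.
 15. 17. 21. 33. 37. 39. 39.]
```

The lever didn't move any further, so it's at its stop; the rod just turned a little in the grip. I'll back off and lift, then measure the rod's pitch.

Emit:
servo_tool(
  plan=[
    [[1,0.2,0.02,0,0,0,0],[1,0.2,0.02,0,0,0,0],[1,0,0,0.4,0,0,0],[1,0,0,0.7,0,0,0],[1,0,0,0.8,0,0,0]],
  ],
)

```text
t: 9.62
ee_pos: [488.1, 91.0, 302.0]
orientation: [0.168, -3.13, 0.001]
ft_force: [0.9, -0.1, -1.2]
width: 14.0
grasp_force: 30.0
```

Emit:
servo_tool(
  plan=[
    [[1,0,0,0.5,0,0,0],[1,0,0,0,0,0,0],[1,0,0,0,0,0,0],[1,0,0,0,0,0,0]],
  ],
)

```text
t: 9.95
ee_pos: [488.4, 91.1, 321.6]
orientation: [0.169, -3.134, 0.0]
ft_force: [-0.4, 0.0, -2.7]
width: 13.8
grasp_force: 30.0
```

```bash
python3 - <<'E'
from h import *
o=readout.get_obs();print(o["t"],o["ee_pos"],o["orientation"],o["ft_force"])
im=vision.get_image("wrist")[:,:,::-1].copy(); cv2.imwrite("pics/w4r.png",im)
sc=vision.get_image("scene")[:,:,::-1].copy(); cv2.imwrite("pics/s5r.png",sc)
a=cv2.imread("pics/w2r.png")
rt=R.from_rotvec(o["orientation"])
for p in (0,3,6,9):   # rear end top/bottom edge & leg tip, with pitch front-up p about grip
  Q=R.from_euler("y",p,degrees=True).apply([[106.5,0,-7],[106.5,0,7],[-107.5,0,0],[-107.5,0,100]])+[0,0,61]
  P=o["ee_pos"]+rt.apply(Q)
  print(p,np.round(proj("wrist",P[:2],o),0).tolist(),np.round(proj("scene",P[2:],o)-[270,170],0).tolist(),P[3])
z=lambda a,f:cv2.resize(a,None,fx=f,fy=f,interpolation=cv2.INTER_CUBIC)
cv2.imwrite("pics/c4.png",np.hstack([z(a[0:200,240:400],2),z(im[0:200,240:400],2),z(sc[170:370,290:370],2)]))
E
```

```text
9.95 [488.40406988  91.09565743 321.58995618] [ 1.68567207e-01 -3.13416268e+00  4.58002021e-04] [-0.4158359   0.03559909 -2.71581954]
0 [[314.0, 40.0], [314.0, 49.0]] [[62.0, 42.0], [61.0, 75.0]] [594.81976088 102.5537579  160.2776422 ]
3 [[314.0, 37.0], [314.0, 45.0]] [[62.0, 44.0], [61.0, 75.0]] [589.45409382 101.97416351 154.80426388]
6 [[314.0, 35.0], [314.0, 42.0]] [[62.0, 46.0], [61.0, 75.0]] [583.8109741  101.36467713 149.6208375 ]
9 [[314.0, 33.0], [314.0, 38.0]] [[62.0, 48.0], [61.0, 75.0]] [577.90586911 100.72696931 144.74157047]
```

View pics/c4.png

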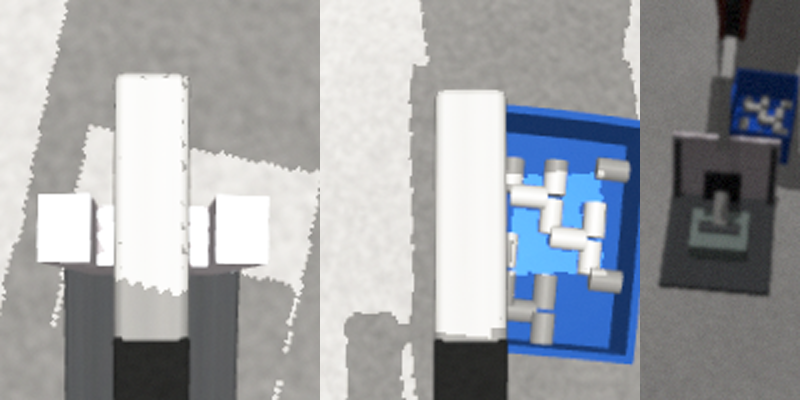

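Against the earlier view, the rod's rear end sits about 8 px lower (row 45 against 37), so the rod is pitched about 8° front-up. The lever is over at the screen side. I'll return to the rest with a compensating tilt and check above it.

Emit:
servo_tool(
  plan=[
    [[1,0.04,-0.5,0,-0.08,0.8,0],[1,0.04,-0.8,0,-0.08,0.8,0],[1,0.04,-0.9,0,0,0,-0.54],[1,0.04,-0.9,0,0,0,-0.54],[1,0.04,-0.9,0,0,0,-0.54]],
  ],
)

```text
t: 10.47
ee_pos: [496.6, -70.1, 321.4]
orientation: [-0.053, -2.998, -0.006]
ft_force: [-0.6, 0.4, -1.6]
width: 14.0
grasp_force: 30.0
```

Emit:
servo_tool(
  plan=[
    [[1,0.04,-0.9,0,0,0,-0.54],[1,0.04,-0.9,0,0,0,-0.54],[1,0.04,-0.9,0,0,0,-0.54],[1,0.04,-0.9,0,0,0,-0.54],[1,0.04,-0.9,0,0,0,-0.54]],
  ],
)

```text
t: 10.88
ee_pos: [504.4, -250.4, 321.4]
orientation: [-0.407, -2.972, -0.032]
ft_force: [0.5, 0.4, -3.4]
width: 13.5
grasp_force: 30.0
```

Emit:
servo_tool(
  plan=[
    [[1,0.04,-0.9,0,0,0,-0.54],[1,0.03,-0.9,0,0,0,-0.54],[1,0.03,-0.9,0,0,0,-0.54],[1,0.03,-0.9,0,0,0,-0.54],[1,0.03,-0.5,0,0,0,-0.6]],
  ],
)

```text
t: 11.3
ee_pos: [510.7, -416.1, 320.9]
orientation: [-0.764, -2.905, -0.055]
ft_force: [-0.2, 1.1, -1.9]
width: 13.8
grasp_force: 30.0
```

Emit:
servo_tool(
  plan=[
    [[1,0,0,0,0,0,0],[1,0,0,0,0,0,0],[1,0,0,0,0,0,0],[1,0,0,0,0,0,0]],
  ],
)

```text
t: 11.63
ee_pos: [511.5, -411.3, 322.3]
orientation: [-0.756, -2.907, -0.056]
ft_force: [-0.6, 1.3, -1.6]
width: 13.8
grasp_force: 30.0
```

```bash
python3 - <<'E'
from h import *
o=readout.get_obs();print(o["t"],o["ee_pos"],o["orientation"],o["qpos"])
rt=R.from_rotvec(o["orientation"]);M=rt.as_matrix();print("tool x",-M[:,0],"yaw",np.degrees(np.arctan2(-M[1,0],-M[0,0])),"pitch",np.degrees(np.arcsin(M[2,0])), "grip",o["ee_pos"]+61*M[:,2])
E
```

```text
11.6333 [ 511.48471775 -411.34547436  322.25096907] [-0.75563024 -2.9072896  -0.05627975] [-0.68720942  0.50004427  1.46300619 -0.02428826  1.3188672  -1.74173264]
tool x [ 0.86468783 -0.48190557 -0.14171087] yaw -29.131684502360176 pitch 8.146858957029524 grip [ 503.9845184  -407.04633069  261.86666339]
```

Emit:
servo_tool(
  plan=[
    [[1,-0.02,-0.036,-0.7,0,0,-0.1],[1,0,0,-0.7,0,0,0],[1,0,0,-0.6,0,0,0],[1,0,0,-0.4,0,0,0],[1,0,0,-0.2,0,0,0]],
  ],
)

```text
t: 12.05
ee_pos: [510.1, -412.0, 216.6]
orientation: [-0.767, -2.902, -0.058]
ft_force: [-0.5, 0.7, -2.2]
width: 13.6
grasp_force: 30.0
```

Emit:
servo_tool(
  plan=[
    [[1,0,0,-0.2,0,0,0],[1,0,0,-0.2,0,0,0],[1,0,0,-0.2,0,0,0],[1,0,0,-0.15,0,0,0],[1,0,0,0,0,0,0]],
  ],
)

```text
t: 12.47
ee_pos: [510.5, -413.9, 188.1]
orientation: [-0.771, -2.904, -0.057]
ft_force: [-1.4, 0.5, -1.8]
width: 14.0
grasp_force: 30.0
```

```bash
python3 - <<'E'
from h import *
o=readout.get_obs();print(o["t"],o["ee_pos"],o["orientation"],o["ft_force"])
im=vision.get_image("wrist")[:,:,::-1].copy(); cv2.imwrite("pics/w5r.png",im)
cv2.imwrite("pics/c5.png",cv2.resize(im[0:200,200:440],None,fx=2,fy=2))
E
```

```text
12.4667 [ 510.46406932 -413.85088628  188.1252206 ] [-0.77081456 -2.90404158 -0.05655421] [-1.41464389  0.49504803 -1.76846121]
```

View pics/c5.png

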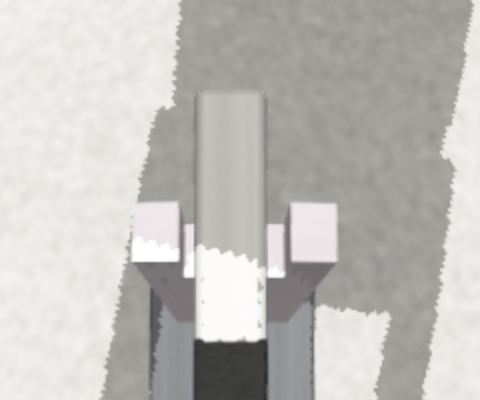

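The rod is between the fork prongs (crop 180–290, rod at 195–267), just above the floor. Lowering 5 mm and releasing.

Emit:
servo_tool(
  plan=[
    [[1,0,0,-0.08,0,0,0],[1,0,0,-0.05,0,0,0],[1,0,0,0,0,0,0]],
  ],
)

```text
t: 12.77
ee_pos: [510.9, -414.4, 184.4]
orientation: [-0.772, -2.906, -0.055]
ft_force: [-1.9, 1.2, 2.2]
width: 13.9
grasp_force: 30.0
```

Emit:
servo_tool(
  plan=[
    [[0.5,0,0,0,0,0,0],[0.3,0,0,0,0,0,0],[0,0,0,0,0,0,0],[-0.4,0,0,0,0,0,0],[-1,0,0,0,0,0,0]],
  ],
)

```text
t: 13.18
ee_pos: [510.8, -414.2, 183.9]
orientation: [-0.771, -2.905, -0.056]
ft_force: [0.1, 0.3, 1.0]
width: 43.5
grasp_force: 0.0
```

Emit:
servo_tool(
  plan=[
    [[-1,0,0,0.3,0,0,0],[-1,0,0,0.6,0,0,0],[-1,0,0,0.9,0,0,0],[-1,0,0,0.9,0,0,0],[-1,0,0,0.8,0,0,0]],
  ],
)

```text
t: 13.6
ee_pos: [510.8, -414.2, 326.9]
orientation: [-0.772, -2.906, -0.055]
ft_force: [1.2, -0.4, 0.4]
width: 77.0
grasp_force: 0.0
```

Emit:
servo_tool(
  plan=[
    [[-1,0,0,0,0,0,0],[-1,0,0,0,0,0,0]],
  ],
)

```text
t: 13.77
ee_pos: [511.5, -414.8, 327.2]
orientation: [-0.773, -2.91, -0.052]
ft_force: [-0.6, -0.3, 0.9]
width: 87.0
grasp_force: 0.0
```

```bash
python3 - <<'E'
from h import *
o=readout.get_obs();print(o["t"],o["ee_pos"],o["orientation"],o["width"])
im=vision.get_image("wrist")[:,:,::-1].copy(); cv2.imwrite("pics/w6r.png",im)
sc=vision.get_image("scene")[:,:,::-1].copy(); cv2.imwrite("pics/s6r.png",sc)
z=lambda a,f:cv2.resize(a,None,fx=f,fy=f,interpolation=cv2.INTER_CUBIC)
cv2.imwrite("pics/c6.png",np.vstack([z(im[40:340,180:460],1.0).repeat(1,0)[:, :],]) if 0 else np.hstack([im[40:360,180:460],z(sc[150:310,90:350],2)]))
E
```

```text
13.7667 [ 511.45586314 -414.75537399  327.24725578] [-0.77275016 -2.90998496 -0.05241588] 87.02088035914312
```

View pics/c6.png

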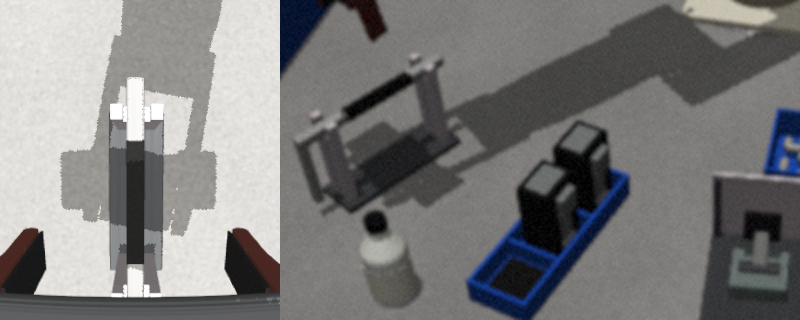

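The rod lies in both forks and the lever is off. That was my 10th viewed picture, so from here I measure numerically. Next is the pose that looks along the pack's lean.

```bash
cat >> h.py <<'E'
YAW=np.radians(20.8)
def trot(yaw,lean):  # camera towards robot: tool x = -object x ; lean = object's lean
    return R.from_euler("z",yaw)*R.from_euler("y",-lean)*R.from_euler("y",np.pi)
E
python3 - <<'E'
from h import *
np.set_printoptions(precision=3,suppress=True)
r=trot(YAW,np.radians(30));print(r.as_matrix())
o=readout.get_obs()
d=np.array([503.4,329.3,320])-o["ee_pos"]
w=np.degrees((r*R.from_rotvec(o["orientation"]).inv()).as_rotvec())/5
print(d/40/20,w/20,w)
E
```

```text
[[-0.81  -0.355  0.467]
 [-0.308  0.935  0.178]
 [-0.5   -0.    -0.866]]
[-0.009  0.929 -0.004] [-0.031 -0.392  0.486] [-0.627 -7.836  9.719]
```

Emit:
servo_tool(
  plan=[
    [[-1,-0.01,0.93,0,-0.031,-0.392,0.486],[-1,-0.01,0.93,0,-0.031,-0.392,0.486],[-1,-0.01,0.93,0,-0.031,-0.392,0.486],[-1,-0.01,0.93,0,-0.031,-0.392,0.486],[-1,-0.01,0.93,0,-0.031,-0.392,0.486]],
  ],
)

```text
t: 14.28
ee_pos: [507.6, -226.2, 322.0]
orientation: [0.467, 3.077, 0.085]
ft_force: [0.2, -0.0, -0.2]
width: 88.0
grasp_force: 0.0
```

Emit:
servo_tool(
  plan=[
    [[-1,-0.01,0.93,0,-0.031,-0.392,0.486],[-1,-0.01,0.93,0,-0.031,-0.392,0.486],[-1,-0.01,0.93,0,-0.031,-0.392,0.486],[-1,-0.01,0.93,0,-0.031,-0.392,0.486],[-1,-0.01,0.93,0,-0.031,-0.392,0.486]],
  ],
)

```text
t: 14.7
ee_pos: [505.5, -40.4, 322.3]
orientation: [0.123, 2.944, 0.102]
ft_force: [0.3, -0.2, -0.7]
width: 87.9
grasp_force: 0.0
```

Emit:
servo_tool(
  plan=[
    [[-1,-0.01,0.93,0,-0.031,-0.392,0.486],[-1,-0.01,0.93,0,-0.031,-0.392,0.486],[-1,-0.01,0.93,0,-0.031,-0.392,0.486],[-1,-0.01,0.93,0,-0.031,-0.392,0.486],[-1,-0.01,0.93,0,-0.031,-0.392,0.486]],
  ],
)

```text
t: 15.12
ee_pos: [503.5, 145.4, 322.4]
orientation: [-0.192, 2.776, 0.116]
ft_force: [0.5, -0.5, -0.1]
width: 87.8
grasp_force: 0.0
```

Emit:
servo_tool(
  plan=[
    [[-1,-0.01,0.93,0,-0.031,-0.392,0.486],[-1,-0.01,0.93,0,-0.031,-0.392,0.486],[-1,-0.01,0.93,0,-0.031,-0.392,0.486],[-1,-0.01,0.93,0,-0.031,-0.392,0.486],[-1,-0.01,0.93,0,-0.031,-0.392,0.486]],
  ],
)

```text
t: 15.53
ee_pos: [501.5, 331.3, 322.0]
orientation: [-0.478, 2.581, 0.127]
ft_force: [0.9, -0.9, -0.0]
width: 87.6
grasp_force: 0.0
```

Emit:
servo_tool(
  plan=[
    [[-1,0,0,0,0,0,0],[-1,0,0,0,0,0,0],[-1,0,0,0,0,0,0],[-1,0,0,0,0,0,0]],
  ],
)

```text
t: 15.87
ee_pos: [502.5, 328.5, 322.9]
orientation: [-0.472, 2.582, 0.126]
ft_force: [-1.5, 0.1, 0.2]
width: 87.7
grasp_force: 0.0
```

```bash
python3 - <<'E'
from h import *
np.set_printoptions(precision=1,suppress=True)
o=readout.get_obs();print(o["t"],o["ee_pos"],o["orientation"],o["qpos"])
M=R.from_rotvec(o["orientation"]).as_matrix();print(M)
im=vision.get_image("wrist")[:,:,::-1].copy(); cv2.imwrite("pics/w7r.png",im); np.savez("w7.npz",**o)
e=R.from_euler("z",YAW)
c=np.array([20,0,50])+R.from_euler("y",-30,degrees=True).apply([[-30,23,110],[30,23,110],[30,-23,110],[-30,-23,110],[0,0,110],[0,33,84]])
P=np.array([544.1,344.7,0])+e.apply(c); print("pred",proj("wrist",P,o))
g=cv2.cvtColor(im,cv2.COLOR_BGR2HSV)
print(cv2.resize(g[:,:,2],(64,48),interpolation=cv2.INTER_AREA)[:36,16:50])
for lo in (60,90,120,150,180):
  m=((g[:,:,2]>lo)&(g[:,:,1]<60)).astype(np.uint8)
  cs,_=cv2.findContours(m,cv2.RETR_LIST,cv2.CHAIN_APPROX_SIMPLE)
  for k in cs:
    A=cv2.contourArea(k)
    if 1500<A<40000: print(lo,A,cv2.boundingRect(k),np.round(cv2.boxPoints(cv2.minAreaRect(k)),0).tolist(),im[int(k[:,0,1].mean()),int(k[:,0,0].mean())])
E
```

```text
15.8667 [502.5 328.5 322.9] [-0.5  2.6  0.1] [ 0.6  0.2  1.9 -0.3  0.5 -1.1]
[[-0.8 -0.4  0.5]
 [-0.3  0.9  0.2]
 [-0.5 -0.  -0.9]]
pred [[351.2  79.2]
 [350.8 171.1]
 [279.7 171.1]
 [279.1  79.3]
 [315.2 124.6]
 [361.7 126.9]]
[[218 219 219 ... 144 172 254]
 [219 218 221 ... 160 152 254]
 [220 218 220 ... 177 135 245]
 ...
 [ 61  61  52 ...  60  60  62]
 [ 73  72  71 ...  75  77  78]
 [ 89  88  87 ...  89  90  90]]
60 3163.0 (0, 401, 90, 79) [[0.0, 479.0], [0.0, 401.0], [89.0, 401.0], [89.0, 479.0]] [70 65 63]
60 4112.5 (528, 387, 112, 93) [[528.0, 479.0], [528.0, 387.0], [639.0, 387.0], [639.0, 479.0]] [72 65 62]
60 14702.0 (116, 332, 399, 87) [[116.0, 332.0], [514.0, 332.0], [514.0, 418.0], [116.0, 418.0]] [87 86 86]
60 4337.5 (171, 175, 67, 94) [[162.0, 256.0], [196.0, 168.0], [251.0, 189.0], [217.0, 277.0]] [ 23  28 123]
60 3172.0 (295, 93, 49, 69) [[295.0, 93.0], [343.0, 93.0], [343.0, 161.0], [295.0, 161.0]] [194 198 193]
60 6287.0 (284, 83, 72, 93) [[284.0, 175.0], [284.0, 83.0], [355.0, 83.0], [355.0, 175.0]] [195 196 193]
60 4021.5 (490, 0, 60, 99) [[489.0, 0.0], [541.0, -8
[... 1906 characters left out ...]
, 368.0], [261.0, 373.0], [258.0, 417.0]] [187 195 195]
180 2147.5 (527, 183, 94, 80) [[513.0, 214.0], [597.0, 174.0], [620.0, 222.0], [536.0, 263.0]] [150 158 158]
180 4733.5 (171, 170, 74, 99) [[162.0, 256.0], [198.0, 162.0], [253.0, 183.0], [217.0, 277.0]] [ 24  30 122]
180 3031.0 (461, 127, 116, 99) [[441.0, 161.0], [547.0, 112.0], [576.0, 176.0], [470.0, 225.0]] [183 193 193]
180 1695.5 (297, 118, 46, 43) [[297.0, 160.0], [297.0, 118.0], [342.0, 118.0], [342.0, 160.0]] [194 196 193]
180 6878.0 (283, 83, 87, 94) [[283.0, 176.0], [283.0, 83.0], [369.0, 83.0], [369.0, 176.0]] [193 196 193]
180 4021.5 (490, 0, 60, 99) [[489.0, 0.0], [541.0, -8.0], [556.0, 90.0], [505.0, 98.0]] [191 157 243]
```

Pack top detected at (284–355, 83–175), against a prediction of (279–351, 79–171). It's the right size and squared, but offset about 2.9 mm in tool y and −2.6 mm in tool x. I'll correct for that and go in along the axis.

Emit:
servo_tool(
  plan=[
    [[-1,-0.43,-0.12,-0.53,0,0,0],[-1,-0.43,-0.12,-0.53,0,0,0],[-1,-0.43,-0.12,-0.53,0,0,0],[-1,0,0,0,0,0,0],[-1,0,0,0,0,0,0]],
  ],
)

```text
t: 16.33
ee_pos: [450.9, 314.2, 259.7]
orientation: [-0.473, 2.582, 0.126]
ft_force: [0.8, 0.9, -0.1]
width: 87.7
grasp_force: 0.0
```

Emit:
servo_tool(
  plan=[
    [[-1,0.22,0.084,-0.41,0,0,0],[-1,0.22,0.084,-0.41,0,0,0],[-1,0.22,0.084,-0.41,0,0,0],[-1,0.22,0.084,-0.41,0,0,0],[-1,0.22,0.084,-0.41,0,0,0]],
  ],
)

```text
t: 16.75
ee_pos: [498.2, 332.9, 179.6]
orientation: [-0.471, 2.576, 0.129]
ft_force: [0.2, -0.6, -0.3]
width: 88.0
grasp_force: 0.0
```

Emit:
servo_tool(
  plan=[
    [[-1,0,0,0,0,0,0],[-1,0,0,0,0,0,0],[-1,0,0,0,0,0,0]],
  ],
)

```text
t: 17.0
ee_pos: [496.2, 332.3, 179.7]
orientation: [-0.472, 2.578, 0.128]
ft_force: [0.1, 0.7, -0.5]
width: 87.9
grasp_force: 0.0
```

```bash
python3 - <<'E'
from h import *
np.set_printoptions(precision=3,suppress=True)
o=readout.get_obs();print(o["t"],o["ee_pos"],o["ft_force"])
go([495.7,330.5,176.9],trot(YAW,np.radians(30)))
E
```

```text
17.0 [496.164 332.28  179.706] [ 0.128  0.675 -0.522]
shift units [-0.01 -0.04 -0.07] turn units [-0.02  0.03  0.01]
```

Emit:
servo_tool(
  plan=[
    [[-1,-0.01,-0.04,-0.07,0,0,0],[1,0,0,0,0,0,0],[1,0,0,0,0,0,0],[1,0,0,0,0,0,0],[1,0,0,0,0,0,0]],
  ],
)

```text
t: 17.42
ee_pos: [494.9, 330.8, 176.2]
orientation: [-0.473, 2.579, 0.128]
ft_force: [-0.4, 0.3, 0.9]
width: 64.8
grasp_force: 0.0
```

Emit:
servo_tool(
  plan=[
    [[1,0,0,0,0,0,0],[1,0,0,0,0,0,0],[1,0,0,0,0,0,0],[1,0,0,0,0,0,0],[1,0,0,0,0,0,0]],
  ],
)

```text
t: 17.83
ee_pos: [494.9, 330.3, 175.7]
orientation: [-0.473, 2.58, 0.127]
ft_force: [-1.4, -3.0, 5.4]
width: 47.3
grasp_force: 30.0
```

```bash
python3 - <<'E'
from h import *
np.set_printoptions(precision=3,suppress=True)
o=readout.get_obs();print(o["t"],o["ee_pos"],o["ft_force"],o["moment"],o["width"],o["grasp_force"])
print(R.from_rotvec(o["orientation"]).as_matrix())
E
```

```text
17.8333 [494.887 330.258 175.746] [-1.445 -3.021  5.435] [-0.351 -0.031 -0.171] 47.252541337400004 29.98463273048401
[[-0.809 -0.355  0.468]
 [-0.307  0.935  0.178]
 [-0.501 -0.    -0.865]]
```

The opening of 47 mm means the tab is fully pressed. I'll draw it out along the axis.

Emit:
servo_tool(
  plan=[
    [[1,-0.047,-0.018,0.087,0,0,0],[1,-0.047,-0.018,0.087,0,0,0],[1,-0.07,-0.027,0.13,0,0,0],[1,0,0,0,0,0,0]],
  ],
)

```text
t: 18.17
ee_pos: [487.6, 327.8, 187.8]
orientation: [-0.473, 2.58, 0.127]
ft_force: [0.8, 0.1, -3.5]
width: 46.8
grasp_force: 30.0
```

Emit:
servo_tool(
  plan=[
    [[1,-0.07,-0.027,0.13,0,0,0],[1,-0.094,-0.036,0.173,0,0,0],[1,-0.094,-0.036,0.173,0,0,0],[1,0,0,0,0,0,0]],
  ],
)

```text
t: 18.5
ee_pos: [477.0, 323.6, 206.8]
orientation: [-0.474, 2.581, 0.127]
ft_force: [-0.2, 0.2, -6.5]
width: 47.2
grasp_force: 30.0
```

```bash
python3 - <<'E'
from h import *
np.set_printoptions(precision=2,suppress=True)
o=readout.get_obs();print(o["t"],o["ee_pos"],o["ft_force"],o["moment"],o["width"],o["grasp_force"])
M=R.from_rotvec(o["orientation"]).as_matrix(); print((o["ee_pos"]-[494.9,330.3,175.7])@M)
im=vision.get_image("wrist")[:,:,::-1]; cv2.imwrite("pics/w8r.png",im)
E
```

```text
18.5 [476.98 323.63 206.79] [-0.18  0.2  -6.53] [-0.26  0.74  0.04] 47.2127851848778 29.961017668247223
[  1.02   0.12 -36.48]
```

Emit:
servo_tool(
  plan=[
    [[1,-0.12,-0.045,0.22,0,0,0],[1,-0.16,-0.06,0.3,0,0,0],[1,-0.16,-0.06,0.3,0,0,0],[1,0,0,0.6,0,0,0],[1,0,0,0.7,0,0,0]],
  ],
)

```text
t: 18.97
ee_pos: [458.4, 316.3, 289.3]
orientation: [-0.475, 2.586, 0.124]
ft_force: [1.4, 0.6, -5.7]
width: 46.9
grasp_force: 30.0
```

Emit:
servo_tool(
  plan=[
    [[1,0,0,0.4,0,0,0],[1,0,0,0,0,0,0],[1,0,0,0,0,0,0]],
  ],
)

```text
t: 19.22
ee_pos: [460.1, 317.2, 307.1]
orientation: [-0.473, 2.58, 0.127]
ft_force: [-0.2, 0.1, -6.6]
width: 47.4
grasp_force: 30.0
```

```bash
python3 - <<'E'
from h import *
np.set_printoptions(precision=2,suppress=True)
o=readout.get_obs();print(o["t"],o["ee_pos"],o["ft_force"],o["width"])
t=cv2.imread("pics/top0.png");g=cv2.cvtColor(t,cv2.COLOR_BGR2HSV)
m=cv2.inRange(g,(100,120,60),(125,255,255));m[:, :350]=0;m[:,450:]=0
k=max(cv2.findContours(m,cv2.RETR_EXTERNAL,cv2.CHAIN_APPROX_NONE)[0],key=cv2.contourArea)
b=cv2.boxPoints(cv2.minAreaRect(k));print("rim box",b)
w=onz("top",b,35);print(w,w.mean(0));
for i in range(4): d=w[(i+1)%4]-w[i];print(np.linalg.norm(d),np.degrees(np.arctan2(d[1],d[0])))
# pad dark blob
m=cv2.inRange(g,(0,0,0),(180,255,45));m[:160]=0;m[198:]=0;m[:,385:]&=255;m[:,:388]=0;m[:,430:]=0
k=max(cv2.findContours(m,cv2.RETR_EXTERNAL,cv2.CHAIN_APPROX_NONE)[0],key=cv2.contourArea)
b=cv2.boxPoints(cv2.minAreaRect(k));print("pad",b,onz("top",b,8),onz("top",b,8).mean(0))
for z in [(657,-179)]:
  tgt=np.array([z[0],z[1],300]);r=trot(np.radians(-15.5),0)
  wv=np.degrees((r*R.from_rotvec(o["orientation"]).inv()).as_rotvec())/5; print((tgt-o["ee_pos"])/40,wv)
E
```

```text
19.2167 [460.05 317.25 307.12] [-0.16  0.15 -6.59] 47.36752143553239
rim box [[368.24 265.06]
 [393.35 164.59]
 [428.65 173.41]
 [403.53 273.88]]
[[ 475.11  -85.28   35.  ]
 [ 712.59 -146.49   35.  ]
 [ 692.04 -228.88   35.  ]
 [ 455.83 -164.96   35.  ]] [ 583.89 -156.4    35.  ]
245.23377716715385 -14.4531482443606
84.91308202993363 -104.00379593104056
244.7026051981841 164.85763472147673
81.97598969213878 76.39595794215934
pad [[391.18 196.29]
 [396.71 174.18]
 [419.29 179.82]
 [413.76 201.94]] [[ 642.89 -144.48    8.  ]
 [ 697.56 -158.68    8.  ]
 [ 684.16 -212.54    8.  ]
 [ 629.68 -197.94    8.  ]] [ 663.57 -178.41    8.  ]
[  4.92 -12.41  -0.18] [-0.28  6.1  -7.09]
```

Emit:
servo_tool(
  plan=[
    [[1,0.3,-0.6,0,-0.019,0.407,-0.465],[1,0.46,-0.86,0,-0.019,0.407,-0.465],[1,0.46,-0.86,0,-0.019,0.407,-0.465],[1,0.46,-0.86,0,-0.019,0.407,-0.465],[1,0.46,-0.86,0,-0.019,0.407,-0.465]],
  ],
)

```text
t: 19.63
ee_pos: [545.2, 153.9, 304.6]
orientation: [-0.207, 2.792, 0.09]
ft_force: [0.9, 0.3, -6.2]
width: 47.2
grasp_force: 29.9
```

Emit:
servo_tool(
  plan=[
    [[1,0.46,-0.86,0,-0.019,0.407,-0.465],[1,0.46,-0.86,0,-0.019,0.407,-0.465],[1,0.46,-0.86,0,-0.019,0.407,-0.465],[1,0.46,-0.86,0,-0.019,0.407,-0.465],[1,0.46,-0.86,0,-0.019,0.407,-0.465]],
  ],
)

```text
t: 20.05
ee_pos: [637.4, -18.4, 304.2]
orientation: [0.09, 2.972, 0.049]
ft_force: [1.5, 0.8, -5.5]
width: 47.4
grasp_force: 30.0
```

Emit:
servo_tool(
  plan=[
    [[1,0.46,-0.86,0,-0.019,0.407,-0.465],[1,0.46,-0.86,0,-0.019,0.407,-0.465],[1,0.46,-0.86,0,-0.019,0.407,-0.465],[1,0.46,-0.86,0,-0.019,0.407,-0.465],[1,0.46,-0.86,0,-0.019,0.407,-0.465]],
  ],
)

```text
t: 20.47
ee_pos: [729.6, -190.2, 303.4]
orientation: [-0.413, -3.108, -0.002]
ft_force: [0.4, -0.2, -5.7]
width: 47.0
grasp_force: 30.0
```

Emit:
servo_tool(
  plan=[
    [[1,0.16,-0.24,0,0,0,0],[1,0,0,0,0,0,0],[1,0,0,0,0,0,0],[1,0,0,0,0,0,0],[1,0,0,0,0,0,0]],
  ],
)

```text
t: 20.88
ee_pos: [735.5, -196.3, 306.3]
orientation: [-0.407, -3.113, -0.005]
ft_force: [-0.3, -0.2, -5.7]
width: 47.3
grasp_force: 30.0
```

```bash
python3 - <<'E'
from h import *
np.set_printoptions(precision=1,suppress=True)
o=readout.get_obs();print(o["t"],o["ee_pos"],o["width"],o["ft_force"])
M=R.from_rotvec(o["orientation"]).as_matrix();print("yaw",np.degrees(np.arctan2(-M[1,0],-M[0,0])),M[:,2])
im=vision.get_image("wrist")[:,:,::-1].copy(); cv2.imwrite("pics/w9r.png",im); np.savez("w9.npz",**o)
e=R.from_euler("z",-14.8,degrees=True)
C=np.array([583,-157,0])
q=C+e.apply([[121,41,35],[121,-41,35],[42,36,35],[42,-36,35],[116,36,35],[116,-36,35],[79,0,8]]);print("pred",proj("wrist",q,o))
g=cv2.cvtColor(im,cv2.COLOR_BGR2HSV)
m=cv2.inRange(g,(98,110,40),(125,255,255))
cs,h=cv2.findContours(m,cv2.RETR_CCOMP,cv2.CHAIN_APPROX_SIMPLE)
for k,hh in zip(cs,h[0]):
  if cv2.contourArea(k)>800: print(cv2.contourArea(k),"hole" if hh[3]>=0 else "outer",cv2.boundingRect(k),cv2.approxPolyDP(k,5,True)[:,0].tolist())
m=cv2.inRange(g,(0,0,0),(180,255,75)); m[300:]=0
for k in cv2.findContours(m,cv2.RETR_EXTERNAL,cv2.CHAIN_APPROX_SIMPLE)[0]:
  if cv2.contourArea(k)>800: print("dark",cv2.contourArea(k),cv2.approxPolyDP(k,5,True)[:,0].tolist())
E
```

```text
20.8833 [ 735.5 -196.3  306.3] 47.27715213061733 [-0.3 -0.2 -5.7]
yaw -14.886679701948072 [-0.  0. -1.]
pred [[355.7 177.2]
 [269.6 177.5]
 [350.8  94.7]
 [274.1  94.9]
 [350.5 172. ]
 [274.8 172.2]
 [312.6 133.7]]
9331.5 outer (268, 0, 87, 182) [[270, 0], [269, 181], [353, 181], [354, 44], [331, 90], [291, 90], [280, 68], [282, 0]]
3872.0 hole (281, 106, 62, 65) [[282, 107], [342, 107], [340, 170], [281, 169]]
dark 813.0 [[156, 218], [133, 231], [143, 250], [166, 237]]
dark 8404.5 [[228, 299], [270, 299], [271, 282], [356, 282], [357, 299], [402, 299], [344, 215], [279, 216]]
dark 3596.5 [[282, 108], [282, 169], [340, 169], [341, 108]]
dark 5135.5 [[283, 0], [280, 64], [289, 87], [332, 89], [342, 61], [339, 0]]
dark 1749.5 [[45, 0], [26, 1], [2, 98], [20, 98]]
```

Tray confirmed: far rim at row 181, pad centre at (311,138), so the bay is at about (663,−179). The pack's lower edge in the hand reads about row 215 against an expected 205, so I'll check how it sits in the grip using the scene camera.

```bash
python3 - <<'E'
from h import *
np.set_printoptions(precision=0,suppress=True,linewidth=200)
o=readout.get_obs()
im=cv2.imread("pics/w9r.png");v=im.max(2).astype(int)
print("col312",[(r,v[r,312]) for r in range(196,300,4)])
for r in range(206,284,8): print(r,v[r,220:410:6])
sc=vision.get_image("scene")[:,:,::-1].copy();cv2.imwrite("pics/s9r.png",sc)
M=R.from_rotvec(o["orientation"])
Q=[[x,y,z] for z in (35,145) for x in (-30,30) for y in (-24,22)]
p=proj("scene",o["ee_pos"]+M.apply(Q));print(p)
x0,y0=p.min(0).astype(int)-25;x1,y1=p.max(0).astype(int)+35
s=sc[y0:y1,x0:x1].max(2); print(x0,y0)
for r in range(0,s.shape[0],4): print(y0+r,s[r,::3])
E
```

```text
col312 [(196, np.int64(155)), (200, np.int64(164)), (204, np.int64(164)), (208, np.int64(167)), (212, np.int64(161)), (216, np.int64(20)), (220, np.int64(25)), (224, np.int64(157)), (228, np.int64(158)), (232, np.int64(158)), (236, np.int64(158)), (240, np.int64(151)), (244, np.int64(175)), (248, np.int64(20)), (252, np.int64(22)), (256, np.int64(26)), (260, np.int64(27)), (264, np.int64(32)), (268, np.int64(40)), (272, np.int64(40)), (276, np.int64(41)), (280, np.int64(40)), (284, np.int64(143)), (288, np.int64(152)), (292, np.int64(151)), (296, np.int64(152))]
206 [219 235 237 232 159 159 165 160 160 155 156 163 163 164 167 165 162 159 161 163 159 161 159 159 162 159 161 167 169 162 165 229]
214 [234 239 233 231 195 161 227 235 237 237 159 116 109 111 113 109  83  87  84  85  88 218 165 165 161 212 236 234 236 158 193 233]
222 [232 232 233 233 234 230 233 237 234 185  29 135 139 137 142 140 141 141 141 138 143  23 167 238 237 233 234 239 230 236 240 233]
230 [234 231 237 237 234 227 240 234 236  21 154 153 157 158 155 156 156 155 152 156 155 156  22 236 238 233 238 238 238 232 236 
[... 4747 characters left out ...]
 94  90  87  82 122 130 130 112  72  75  72  76  71  60  60  58  58  67  76  71  36  20  81  59  55  53  76 100 126]
302 [131 128 132 116  91  92  87  85 113 134 130 125 110  73  75  75  76  79  69  68  60  57  66  56  60  58  66  75  56  53  55  66  74  75  73]
306 [136 133 127 131 129 134 133 124 126 128 131 126  81  71  68  73  68  72  71  72  75  73  74  67  65  59  56  63  51  57  70  74  73  72  73]
310 [127 129 128 129 124 129 127 122 127 129 125 123 126 127 125 109  77  70  75  71  74  76  78  70  75  71  71  62  56  73  71  70  76  74  71]
314 [130 131 127 132 125 132 132 132 130 126 126 128 124 125 124 123 114  97  79  73  72  73  72  69  71  70  73  75  77  73  74  74  70  78  72]
```

The scene view shows the pack's lowest corners within about 1–2 px of prediction, so it hasn't slipped. The wrist view shows about 3° of residual lean, top towards the robot, which is the dock's play. I'll straighten it, move over the bay, then lower.

Emit:
servo_tool(
  plan=[
    [[1,-0.5,0.12,0,0.05,0.19,0],[1,-0.6,0.15,0,0.05,0.19,0],[1,-0.5,0.12,0,0.05,0.19,0],[1,-0.22,0.06,0,0,0,0],[1,0,0,0,0,0,0]],
  ],
)

```text
t: 21.4
ee_pos: [662.0, -178.6, 308.1]
orientation: [-0.401, -3.064, -0.014]
ft_force: [1.1, -0.3, -4.8]
width: 46.9
grasp_force: 30.0
```

Emit:
servo_tool(
  plan=[
    [[1,0,0,-0.6,0,0,0],[1,0,0,-0.8,0,0,0],[1,0,0,-0.6,0,0,0],[1,0,0,-0.4,0,0,0],[1,0,0,-0.2,0,0,0]],
  ],
)

```text
t: 21.82
ee_pos: [663.3, -179.2, 201.0]
orientation: [-0.401, -3.063, -0.015]
ft_force: [0.0, 0.8, -5.7]
width: 47.0
grasp_force: 30.0
```

Emit:
servo_tool(
  plan=[
    [[1,0,0,0,0,0,0],[1,0,0,0,0,0,0],[1,0,0,0,0,0,0]],
  ],
)

```text
t: 22.07
ee_pos: [664.7, -179.9, 205.1]
orientation: [-0.402, -3.067, -0.014]
ft_force: [0.3, -0.2, -5.1]
width: 47.0
grasp_force: 30.0
```

```bash
python3 - <<'E'
from h import *
np.set_printoptions(precision=1,suppress=True,linewidth=200)
o=readout.get_obs();print(o["t"],o["ee_pos"],o["width"],o["ft_force"]);M=R.from_rotvec(o["orientation"]).as_matrix()
print("yaw",np.degrees(np.arctan2(-M[1,0],-M[0,0])),M[:,2])
im=vision.get_image("wrist")[:,:,::-1].copy(); cv2.imwrite("pics/w10r.png",im); np.savez("w10.npz",**o)
for r in range(150,285,5): print(r,[tuple(int(a) for a in im[r,c]) for c in (300,312,330)])
for r in range(200,284,10): print(r,im[r,230:400:5].max(1))
e=R.from_euler("z",-14.8,degrees=True);B=np.array([663,-179.4,0])
print("wall edges",proj("wrist",B+e.apply([[-37,0,35],[-42,0,35],[-37,0,8],[-37,36,35],[-37,-36,35],[-30,0,8],[-30,23,45],[-30,-23,45]]),o))
E
```

```text
22.0667 [ 664.7 -179.9  205.1] 46.9539139651906 [ 0.3 -0.2 -5.1]
yaw -14.94237642352231 [-0.  0. -1.]
150 [(250, 251, 250), (250, 251, 250), (249, 250, 250)]
155 [(250, 251, 250), (250, 251, 250), (249, 250, 250)]
160 [(250, 251, 250), (249, 251, 250), (249, 250, 250)]
165 [(250, 251, 251), (250, 251, 250), (250, 251, 250)]
170 [(250, 251, 250), (250, 251, 250), (249, 250, 250)]
175 [(93, 91, 94), (46, 45, 48), (92, 89, 91)]
180 [(47, 44, 44), (45, 43, 45), (46, 44, 44)]
185 [(35, 35, 33), (35, 33, 34), (34, 32, 32)]
190 [(108, 56, 25), (108, 56, 25), (108, 55, 26)]
195 [(208, 111, 54), (209, 111, 54), (210, 112, 54)]
200 [(87, 57, 41), (82, 54, 39), (87, 56, 39)]
205 [(41, 43, 44), (39, 40, 41), (37, 38, 39)]
210 [(40, 44, 41), (42, 42, 41), (36, 39, 37)]
215 [(22, 21, 22), (20, 18, 20), (24, 22, 25)]
220 [(22, 21, 22), (21, 19, 21), (19, 18, 19)]
225 [(142, 154, 157), (143, 156, 158), (143, 156, 158)]
230 [(142, 154, 157), (143, 155, 158), (138, 152, 155)]
235 [(143, 156, 159), (143, 157, 159), (146, 158, 161)]
240 [(142, 154, 156), (138, 151, 153), (142, 154, 157)]
245 [(21, 17, 1
[... 1070 characters left out ...]

250 [158 165 159 152 164 165  22  22  23  20  25  24  24  18  22  20  20  20  23  24  17  23  24  21  21  24  22  21 203 160 153 154 159 159]
260 [224 230 235 230 227  23  29  27  29  29  29  27  27  27  24  25  23  27  26  25  26  25  26  27  25  24  24  24  26 152 158 161 167 161]
270 [233 228 239 146  32  32  37  39  38  38  38  37  37  38  39  38  36  39  40  40  38  37  40  39  37  38  38  41  39  30  75 133 177 237]
280 [228 230  74  75  48  33  39  39  38  40  39  40  40  40  38  38  37  39  39  39  38  38  41  40  40  37  40  39  36  28  73  75  76 230]
wall edges [[313.7 197.9]
 [313.7 190.6]
 [313.7 194.4]
 [365.8 197.9]
 [261.7 198.3]
 [313.8 203.5]
 [348.3 209.8]
 [279.2 210. ]]
```

Wrist view: the cross-wall rim is at rows 192–198 (predicted 191–198). The pack's lower edge at row about 213 and columns 277–351 is centred in the bay. Lowering.

Emit:
servo_tool(
  plan=[
    [[1,-0.03,0,-0.35,0,0,0],[1,0,0,-0.35,0,0,0],[1,0,0,-0.25,0,0,0],[1,0,0,-0.15,0,0,0],[1,0,0,0,0,0,0]],
  ],
)

```text
t: 22.53
ee_pos: [661.2, -179.4, 157.0]
orientation: [-0.402, -3.061, -0.015]
ft_force: [-0.6, 1.3, -5.4]
width: 47.1
grasp_force: 30.0
```

Emit:
servo_tool(
  plan=[
    [[1,0,0,-0.05,0,0,0],[1,0,0,0,0,0,0]],
  ],
)

```text
t: 22.7
ee_pos: [662.4, -179.7, 157.2]
orientation: [-0.402, -3.064, -0.015]
ft_force: [-0.3, -0.4, -5.8]
width: 46.9
grasp_force: 30.0
```

Emit:
servo_tool(
  plan=[
    [[1,0,0,-0.05,0,0,0],[1,0,0,0,0,0,0]],
  ],
)

```text
t: 22.87
ee_pos: [662.7, -179.8, 156.1]
orientation: [-0.402, -3.066, -0.014]
ft_force: [-0.1, 0.1, -6.0]
width: 47.0
grasp_force: 30.0
```

Emit:
servo_tool(
  plan=[
    [[1,0,0,-0.05,0,0,0],[1,0,0,0,0,0,0]],
  ],
)

```text
t: 23.03
ee_pos: [662.8, -179.9, 155.9]
orientation: [-0.402, -3.066, -0.014]
ft_force: [-4.4, 0.9, 8.2]
width: 47.3
grasp_force: 30.0
```

Emit:
servo_tool(
  plan=[
    [[1,0,0,-0.04,0,0,0],[1,0,0,0,0,0,0]],
  ],
)

```text
t: 23.2
ee_pos: [662.8, -179.9, 155.8]
orientation: [-0.403, -3.066, -0.014]
ft_force: [-8.8, 2.3, 20.3]
width: 47.2
grasp_force: 30.0
```

```bash
python3 - <<'E'
from h import *
o=readout.get_obs();print(o["t"],o["ee_pos"],o["ft_force"],o["moment"])
E
```

```text
23.2 [ 662.7974735  -179.89967881  155.79161633] [-8.79751942  2.26175192 20.26313239] [ 0.4387502   1.59423741 -0.02960622]
```

Contact at TCP z 156, so the pack is on the pad (the wall top would give about 180). I'll relieve the load and release.

Emit:
servo_tool(
  plan=[
    [[1,0,0,0.05,0,0,0],[1,0,0,0,0,0,0],[0.3,0,0,0,0,0,0],[0,0,0,0,0,0,0],[-0.4,0,0,0,0,0,0]],
  ],
)

```text
t: 23.62
ee_pos: [662.9, -179.3, 155.6]
orientation: [-0.403, -3.066, -0.016]
ft_force: [-0.5, 7.2, 5.5]
width: 51.0
grasp_force: 4.1
```

Emit:
servo_tool(
  plan=[
    [[-0.8,0,0,0,0,0,0],[-1,0,0,0,0,0,0],[-1,0,0,0,0,0,0],[-1,0,0,0,0,0,0],[-1,0,0,0,0,0,0]],
  ],
)

```text
t: 24.03
ee_pos: [662.3, -179.9, 153.8]
orientation: [-0.402, -3.064, -0.014]
ft_force: [0.1, -0.1, -0.7]
width: 83.8
grasp_force: 0.0
```

Emit:
servo_tool(
  plan=[
    [[-1,0,0,0,0,0,0],[-1,0,0,0.3,0,0,0],[-1,0,0,0.6,0,0,0],[-1,0,0,0.8,0,0,0],[-1,0,0,0.8,0,0,0]],
  ],
)

```text
t: 24.45
ee_pos: [661.8, -179.6, 255.0]
orientation: [-0.402, -3.063, -0.015]
ft_force: [0.1, -0.2, 0.4]
width: 87.8
grasp_force: 0.0
```

Emit:
servo_tool(
  plan=[
    [[-1,0.5,-0.13,0.8,0,0,0],[-1,0.8,-0.2,0.5,0,0,0],[-1,0.8,-0.2,0.2,0,0,0],[-1,0,0,0,0,0,0],[-1,0,0,0,0,0,0]],
  ],
)

```text
t: 24.87
ee_pos: [747.1, -201.2, 314.9]
orientation: [-0.402, -3.066, -0.014]
ft_force: [-0.7, 0.8, -1.0]
width: 87.8
grasp_force: 0.0
```

```bash
python3 - <<'E'
from h import *
np.set_printoptions(precision=1,suppress=True,linewidth=220)
o=readout.get_obs();print(o["t"],o["ee_pos"],o["width"],o["ft_force"])
im=vision.get_image("wrist")[:,:,::-1].copy(); cv2.imwrite("pics/w11r.png",im); np.savez("w11.npz",**o)
g=cv2.cvtColor(im,cv2.COLOR_BGR2HSV)
e=R.from_euler("z",-14.8,degrees=True);B=np.array([663,-179.4,0])
for k,n in ((0,"new"),(-79,"b"),(-158,"c")):
  for z in (118 if k==0 else 115,): print(n,proj("wrist",B+e.apply([[k-30,-23,z],[k-30,23,z],[k+30,23,z],[k+30,-23,z]]),o).ravel())
m=((g[:,:,2]>60)&(g[:,:,1]<60)).astype(np.uint8);m[330:]=0
cs,h=cv2.findContours(m,cv2.RETR_CCOMP,cv2.CHAIN_APPROX_SIMPLE)
for k in cs:
  A=cv2.contourArea(k)
  if 800<A<30000: print(A,cv2.boundingRect(k),cv2.approxPolyDP(k,4,True)[:,0].tolist(),im[int(k[:,0,1].mean()),int(k[:,0,0].mean())])
for n in("scene","top"): cv2.imwrite(f"pics/{n}11.png",vision.get_image(n)[:,:,::-1])
a=cv2.imread("pics/scene0.png").astype(int);b=cv2.imread("pics/scene11.png").astype(int)
for nm,(x,y,w,hh) in dict(bottle=(125,250,40,60),valve=(378,305,40,50),bin=(332,200,40,48),rest=(95,175,90,80),packs=(205,205,55,70)).items():
  print(nm,np.abs(a-b)[y:y+hh,x:x+w].mean())
E
```

```text
24.8667 [ 747.1 -201.2  314.9] 87.77420237097868 [-0.7  0.8 -1. ]
new [282.2  93.  343.3  92.8 343.4 171.  282.5 171.2]
b [283.4   0.9 341.6   0.7 342.7  69.9 282.6  70.1]
c [285.2 -74.7 339.6 -74.9 341.2 -19.1 283.8 -18.9]
3264.5 (285, 95, 54, 66) [[286, 97], [286, 158], [338, 160], [337, 96]] [234 236 235]
1970.0 (293, 10, 40, 52) [[294, 10], [293, 60], [332, 61], [332, 10]] [136 138 135]
869.5 (138, 211, 36, 35) [[163, 212], [173, 230], [164, 241], [151, 245], [140, 236], [139, 223], [147, 214]] [59 56 58]
bottle 6.133472222222222
valve 5.335666666666667
bin 10.057638888888889
rest 30.89138888888889
packs 17.824675324675326
```

The pack stands free with its top panel near the prediction (centre 312,128 against 313,132). I'll move the arm back to its start area, so the shadows match, and compare images.

Emit:
servo_tool(
  plan=[
    [[-1,-0.6,0.96,0,0,0,0],[-1,-0.6,0.96,0,0,0,0],[-1,-0.6,0.96,0,0,0,0],[-1,-0.6,0.96,0,0,0,0],[-1,-0.6,0.96,0,0,0,0]],
  ],
)

```text
t: 25.43
ee_pos: [633.0, -22.9, 313.3]
orientation: [-0.403, -3.062, -0.014]
ft_force: [1.2, 0.0, 0.5]
width: 87.4
grasp_force: 0.0
```

Emit:
servo_tool(
  plan=[
    [[-1,-0.6,0.96,0,0,0,0],[-1,-0.6,0.96,0,0,0,0],[-1,-0.6,0.96,0,0,0,0],[-1,-0.6,0.96,0,0,0,0],[-1,-0.6,0.96,0,0,0,0]],
  ],
)

```text
t: 25.85
ee_pos: [522.6, 153.4, 313.6]
orientation: [-0.403, -3.063, -0.014]
ft_force: [0.3, 0.8, 0.3]
width: 87.3
grasp_force: 0.0
```

Emit:
servo_tool(
  plan=[
    [[-1,-0.6,0.96,0,0,0,0],[-1,-0.6,0.96,0,0,0,0],[-1,-0.6,0.96,0,0,0,0],[-1,-0.6,0.96,0,0,0,0],[-1,-0.6,0.96,0,0,0,0]],
  ],
)

```text
t: 26.27
ee_pos: [412.4, 329.6, 313.6]
orientation: [-0.402, -3.063, -0.013]
ft_force: [1.6, 0.7, 0.9]
width: 87.6
grasp_force: 0.0
```

Emit:
servo_tool(
  plan=[
    [[-1,-0.6,0.96,0,0,0,0],[-1,-0.6,0.96,0,0,0,0],[-1,-0.6,0.96,0,0,0,0],[-1,-0.6,0.96,0,0,0,0],[-1,-0.6,0.96,0,0,0,0]],
  ],
)

```text
t: 26.68
ee_pos: [302.3, 506.0, 313.6]
orientation: [-0.402, -3.064, -0.012]
ft_force: [0.9, 0.0, -0.3]
width: 87.8
grasp_force: 0.0
```

Emit:
servo_tool(
  plan=[
    [[-1,0,0,0,0,0,0],[-1,0,0,0,0,0,0],[-1,0,0,0,0,0,0]],
  ],
)

```text
t: 26.93
ee_pos: [303.9, 504.7, 313.3]
orientation: [-0.401, -3.064, -0.012]
ft_force: [0.2, 0.2, -0.4]
width: 88.2
grasp_force: 0.0
```

```bash
python3 - <<'E'
from h import *
np.set_printoptions(precision=1,suppress=True,linewidth=220)
o=readout.get_obs();print(o["t"],o["ee_pos"],o["qpos"])
for n in("scene","top"):
  im=vision.get_image(n)[:,:,::-1]; cv2.imwrite(f"pics/{n}12.png",im)
  a=cv2.imread(f"pics/{n}0.png").astype(int);d=np.abs(a-im).max(2)
  m=(cv2.GaussianBlur(d.astype(np.float32),(3,3),0)>35).astype(np.uint8)
  for k in cv2.findContours(m,cv2.RETR_EXTERNAL,cv2.CHAIN_APPROX_SIMPLE)[0]:
    if cv2.contourArea(k)>6: print(n,cv2.contourArea(k),cv2.boundingRect(k))
  e=R.from_euler("z",-14.8,degrees=True);B=np.array([661,-179,0])
  for k in(0,-79,-158): print(k,proj(n,B+e.apply([[k-30,-23,115],[k-30,23,115],[k+30,23,115],[k+30,-23,115]])).ravel(),proj(n,B+e.apply([[k,0,115]])))
  g=cv2.cvtColor(im,cv2.COLOR_BGR2HSV); m=((g[:,:,2]>75)&(g[:,:,1]<60)).astype(np.uint8)
  for k in cv2.findContours(m,cv2.RETR_LIST,cv2.CHAIN_APPROX_SIMPLE)[0]:
    x,y,w,h=cv2.boundingRect(k)
    if 40<cv2.contourArea(k)<900 and ((n=="top" and 375<x<430 and 160<y<260) or (n=="scene" and 180<x<260 and 200<y<290)): print("grey",cv2.contourArea(k),cv2.minAreaRect(k))
E
```

```text
26.9333 [303.9 504.7 313.3] [ 1.   0.4  1.7  0.1  1.1 -0.3]
scene 59.0 (321, 287, 18, 6)
scene 139.5 (320, 267, 19, 16)
scene 160.5 (322, 256, 19, 14)
scene 594.0 (188, 249, 35, 43)
scene 861.0 (424, 238, 29, 37)
scene 96.5 (480, 206, 20, 11)
scene 15.0 (334, 152, 10, 7)
scene 2097.5 (372, 139, 163, 107)
scene 7.0 (305, 138, 4, 5)
scene 10.0 (361, 135, 10, 6)
scene 2239.0 (397, 127, 163, 113)
scene 16.0 (566, 118, 19, 7)
scene 2302.5 (489, 106, 107, 67)
scene 15.5 (540, 104, 12, 4)
scene 82.0 (557, 101, 25, 8)
scene 89.5 (518, 89, 10, 20)
scene 267.5 (563, 78, 27, 15)
scene 487.5 (529, 74, 33, 27)
scene 9.5 (592, 64, 6, 6)
scene 107.0 (316, 46, 15, 35)
scene 416.5 (525, 42, 29, 29)
scene 34.5 (328, 42, 17, 14)
scene 62.5 (296, 42, 14, 20)
scene 13.0 (518, 39, 4, 10)
scene 258.5 (358, 14, 47, 53)
scene 12.5 (341, 10, 4, 7)
scene 3268.5 (515, 0, 103, 76)
scene 1206.0 (479, 0, 45, 59)
0 [202.4 249.  219.2 255.5 204.6 272.9 187.4 266. ] [[203.4 260.7]]
-79 [220.8 228.  237.2 234.1 223.6 250.2 206.9 243.8] [[222.2 238.9]]
-158 [238.  208.4 254.  214.1 241.3 229.1 225.  223.2] [[239.6 218.
[... 1113 characters left out ...]
987045288086), 14.931416511535645)
grey 58.0 ((398.94122314453125, 227.73532104492188), (15.764815330505371, 4.850712299346924), 14.03624439239502)
grey 57.0 ((392.4000244140625, 207.8000030517578), (5.6921000480651855, 13.281566619873047), 18.434947967529297)
grey 297.0 ((406.02947998046875, 209.88238525390625), (15.522278785705566, 21.585668563842773), 14.03624439239502)
grey 57.5 ((408.0000305175781, 194.5), (15.659103393554688, 5.082340240478516), 15.945395469665527)
grey 52.5 ((401.4412536621094, 174.7353057861328), (5.093247890472412, 12.854387283325195), 14.03624439239502)
grey 283.5 ((415.0588684082031, 176.26470947265625), (15.279744148254395, 20.858062744140625), 14.03624439239502)
```

The only differences from the start images are the lever, the pack, and the arm with its shadow. The rod, bottle, valve, bin and other packs show no change.

```bash
python3 -c "
from workcell import close_job
print(close_job())"
```

```text
the job is handed in; nothing more can be done
None
```

The job is done and handed in at about 27 s: the isolator lever is pulled fully over, the rod is back on its rest, the pack stands upright in the free tray bay, and the final images show nothing else moved.

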